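# Snap the plug into a small keg

## Task

Close the small oak keg. Set the nylon plug upright in the mouth of the keg's brass bush and let go, then slip the cup of the driver over the plug's stud, press squarely and steadily down until the plug clicks past the spring balls and its flange sits flush, and keep leaning on it with about 20 N for a good second to bed the seal; the bush is freshly set in a thin stave, so never put more than 30 N on it. Press with the driver, not with the bare gripper, then stand the driver upright on the bench clear of the keg, and leave the other things where they are.

Things in the scene. Friction and masses are not known exactly. Their poses are not given: they have to be found in the camera images.
- keg: small oak keg, 180 mm long and 132 mm thick, lying on its side in a dark cradle, 152 mm high in all, fixed. Origin on the bench under its middle; its y axis runs along the keg, z up. A brass bush stands up in the middle of its top
- bush_seat (a point): centre of the bush's flat brass top face (51 mm wide ring), 152 mm above the bench, z up. The bore is 26.4 mm wide, straight, 27 mm deep; four spring-loaded steel balls (a ball catch) stand 3 mm into it, 11.5 mm below the face
- plug: loose off-white nylon plug, 44 mm tall, 30 g, standing on its foot. Origin at the centre of the foot, z up its axis. From the foot up: cone widening from 17 to 25 mm (0 to 9 mm), bead 25 mm wide (to 10.5 mm), V groove (to 17 mm), body 25 mm wide with a black seal ring (to 24 mm), flange 36 mm wide (to 28 mm), stud 14 mm wide (to 44 mm) by which it can be pinched
- plug_flange (a point): centre of the underside of the flange, 24 mm above the plug's origin; lies at bush_seat when home. Set in loosely, the plug rests on the balls with this 9 to 10 mm above the face. Pressed squarely, resistance climbs to 10 to 18 N as the bead passes the balls (3 to 7 mm above the face), drops suddenly as they snap into the groove and draw the plug down; then the flange stops hard on the face
- driver: loose seating tool, 96 mm tall, 0.3 to 0.45 kg, standing upright on its open cup on the bench. Origin at the centre of the cup's rim, z up to the handle. Steel cup 36 mm outside, bored 19 mm wide and 20 mm deep, so it passes over the plug's stud and bears on the flange; a ferrule 39 mm wide from 32 to 38.5 mm; above it a round beech handle 26 mm wide (38.5 to 96 mm)
- driver_grip (a point): point on the axis of the driver's handle, 66 mm above the cup's rim: a good place to grip, across the handle
- wooden_bung: loose tapered wooden bung, 50 mm wide, 36 mm tall, no stud; leave it alone. Origin under its middle
- small_bung: loose tapered wooden bung, 44 mm wide, 32 mm tall, no stud; leave it alone. Origin under its middle
- wedge: loose oak wedge lying flat, 26 x 85 x 21 mm; leave it alone. Origin under its middle
Not all that is in view belongs to the job. There is more than one size of the driver; the job needs the smaller. What is shaped like the plug but red is not meant.

How it is judged (in metres and radians):
On the way, in this order (a step that is already met when the one before it is completed fails the run):
1. the plug stands loosely in the bush's mouth, let go (horizontal distance between plug_flange and bush_seat below 0.006 m and z of plug_flange in the frame of bush_seat between 0.005 and 0.014 m and contact force between the fingers and plug below 0.1 N), for 0.2 s.
2. the driver bears on the plug, which is not home yet (contact force between driver and plug above 2 N and horizontal distance between driver and plug_flange below 0.008 m and z of plug_flange in the frame of bush_seat above 0.004 m), for 0.05 s.
3. the plug has snapped home and the driver leans on it with over 15 N (z of plug_flange in the frame of bush_seat below 0.0018 m and horizontal distance between plug_flange and bush_seat below 0.003 m and contact force between driver and plug above 15 N), for 0.7 s.
At the end, for the whole second after the job is handed in: the plug is snapped into the bush, its flange within 1.8 mm of the bush's face, within 3 mm of its centre and level to 0.06 rad; the driver stands upright on the bench (to 0.06 rad), at rest, more than 110 mm from the keg's middle (z of plug_flange in the frame of bush_seat below 0.0018 m and horizontal distance between plug_flange and bush_seat below 0.003 m and angle between each of plug, driver's own z axis and vertical below 0.06 rad and height (world z) of driver below 0.004 m and horizontal distance between driver and keg above 0.11 m and linear speed of driver below 0.02 m/s); the robot touches nothing.
It fails at once if the driver pressed on the plug with more than 30 N (contact force between driver and plug above 30 N).
It fails at once if the plug was pushed into the catch by the gripper itself (horizontal distance between plug_flange and bush_seat below 0.006 m and z of plug_flange in the frame of bush_seat below 0.0065 m and contact force between any of the fingers, the arm and plug above 1 N).
It fails at once if the plug was driven askew (more than about 10 degrees) (horizontal distance between plug_flange and bush_seat below 0.006 m and z of plug_flange in the frame of bush_seat below 0.007 m and angle between plug's own z axis and vertical above 0.18 rad).
It fails at once if a bystander was moved more than 25 mm (distance of any of wooden_bung, small_bung, wedge from where it was at the start of the episode above 0.025 m).
It also fails if it takes over 66 s, if anything falls off the work surface, if the arm or the gripper's body presses on something with over 40 N, if the wrist force passes 120 N, or if a joint passes its speed limit or range.

## Robot

A 6-joint arm with a two-finger parallel gripper is mounted at the origin on a cart in front of the work surface, level with it; the furniture and walls round the work are solid. World frame = base frame: x ahead of the robot, y to its left, z up, the work surface at z = 0. Lengths are in mm, angles in degrees, forces in N, time in s.
With the tool pointing down it reaches from about 300 to 850 mm from the base axis. Payload 4.2 kg.
Tool frame: the origin (TCP) lies at the very end of the fingers, on their centre line; the grasp point (between the pads) lies 19 mm behind it; z points along the fingers, y is the direction in which the jaws open and shut (so a half turn about z gives the same grasp; the last joint's range is limited). The gripper opens to 91 mm and grips with 3 to 60 N. Pads are 32 mm wide; open, the fingers measure 118 mm over their backs; the gripper's body (76 mm by 178 mm) begins 60 mm behind the grasp point.
Start: joints at [73.797, 18.312, 89.639, -0, 72.044, -1.146], TCP at [149.378, 555.274, 213.976] pointing down, gripper open.
Joint ranges: [-177.97, 177.97], [-48.28, 115.42], [12.27, 149.76], [-77.06, 257.06], [2.81, 150.46], [-146.56, 146.56]. Speed limits (degrees/s): [147.25, 147.25, 180, 180, 180, 180].

## Interface

Orientations are given as [roll, pitch, yaw] about the fixed x, y, z axes, in that order (R = Rz(yaw) Ry(pitch) Rx(roll)).
In Python, from workcell import telemetry, grab_frame, job gives the robot as it stands.
- The arm moves only by the tool drive_tool, never from a script. Its argument "moves" is a list of rows, each an object of numbers: "claw": the closure, from -1 (fully open) to 1 (shut); "dx", "dy", "dz": the shift along the tool's x, y, z in units of 20 mm (1.0 is 20 mm); "yaw": the turn about the tool's z in units of 0.15 rad (1.0 is 0.15 rad). In form: [{"claw": .., "dx": .., "dy": .., "dz": .., "yaw": ..}, ...]. A call has 1 to 5 rows; each row shifts and turns the pose as measured when the row begins, along the tool's axes as they then stand; what a row does not reach is not made up. A row lasts 1/8 s, in which the tool goes at most 62.5 mm and 10.7 degrees, less where a joint would pass 70% of its speed; a pose out of reach is approached as far as the arm can. A call with a number of a shift or a turn outside -1 to 1 is refused whole. A call with a gripper value outside its range is refused whole. The fingers move at their own pace and stop on an object; "grip_force" is the grip in N (left out, the last holds). Time passes only in rows, so rows that do not move let the fingers close. It gives the time, the measured TCP pose, the force and the opening at its end, in the units of the state.
- telemetry.state(): the state, without advancing time (a new reading comes with each control period).
- grab_frame(name): name is "side" or "top" or "wrist"; returns a dict with "color" (480x640x3 uint8, blue, green, red), "vertical_fov" (degrees; the focal length in pixels is half the picture's height over the tangent of half this angle, whatever the lens; pixels are square), "cx", "cy" (the principal point, pixels), "pose" (4x4, takes a point from camera to world coordinates). Camera axes: x right, y down, z forward; pixel columns grow to the right and rows downward; lengths in mm; the calibration is good to about 2 mm. The wrist camera is an equidistant fisheye: a pixel r from the principal point sees the ray r / f radians off the axis. A picture is of the moment at which its call begins. There is no depth.
- job.job_done(): hands the job in, once; it reports no verdict.
The state is a dict: "time_s": time; "qpos": joint angles; "qvel": joint speeds; "effort": joint torques, N m; "ee_pos": TCP position; "ee_rot": TCP orientation; "force": force on the tool from outside, world axes, zero at the start; "torque": the same for the moment, N m; "gripper_width": finger opening in mm.
Only numpy, scipy, OpenCV 4.12 (cv2) and the standard library are available. Lean on these libraries where they do the work, as an engineer would, in place of code of your own. Each camera call takes 0.05 s, during which the arm holds its last target.

## Working session

There is one attempt and no reset: what is moved stays moved. The work goes in short steps, Python scripts to look and compute and a tool call to move; the robot and the scene stay as the last step left them, time stands still between calls to the robot, and variables do not carry over. Pictures are saved under pics/ and viewed, and the job is handed in when it is done.

Besides the shell and the picture viewer there is one more tool, called after "Call:" as name([rows], argument=value, ...), one row to a line, values as JSON. drive_tool: Moves the arm, as the interface text tells. Its arguments: {"type":"object","properties":{"moves":{"type":"array"},"grip_force":{"type":"number"}},"required":["moves"]}

```bash
mkdir -p pics; ls
python3 - <<'E'
from workcell import telemetry, grab_frame, job
import cv2,numpy as np
print(telemetry.state())
for n in ["side","top","wrist"]:
    f=grab_frame(n); cv2.imwrite(f"pics/{n}0.png",f["color"]); print(n,f["vertical_fov"],f["cx"],f["cy"],np.round(f["pose"],3).tolist())
E
```

```text
pics
{'time_s': 0.0, 'qpos': array([ 7.37971941e+01,  1.83495972e+01,  8.97061657e+01, -1.42113884e-03,
        7.20431792e+01, -1.14637782e+00]), 'qvel': array([-0.06935421, -0.01553218,  0.14232243,  0.01520886, -0.02509497,
        0.04187441]), 'effort': array([ 4.22002413e-04, -4.12466705e+01, -2.31973743e+01,  7.27513572e-02,
        4.58025362e-02, -1.49916968e-04]), 'ee_pos': array([149.23881385, 554.77410883, 213.14239526]), 'ee_rot': array([-1.79901051e+02, -6.28622913e-04,  1.64944011e+02]), 'force': array([-0.6424445 , -1.27276802,  0.8663146 ]), 'torque': array([ 0.00310127, -0.01873733, -0.04436043]), 'gripper_width': 91.31887799250352}
side 56.652684838351554 319.0268770798652 251.72125672046928 [[0.885, -0.208, 0.416, 113.898], [-0.465, -0.391, 0.795, -520.039], [-0.003, -0.897, -0.443, 485.357], [0.0, 0.0, 0.0, 1.0]]
top 47.65509299196738 326.5008619150433 236.5905754057862 [[0.013, -0.983, 0.185, 275.585], [-1.0, -0.017, -0.023, 184.36], [0.026, -0.185, -0.982, 1078.448], [0.0, 0.0, 0.0, 1.0]]
wrist 65.70646984690485 325.9357083191049 246.01083827755735 [[0.259, 0.933, 0.25, 79.694], [0.966, -0.25, -0.069, 573.172], [-0.002, 0.26, -0.966, 384.801], [0.0, 0.0, 0.0, 1.0]]
```

View pics/side0.png

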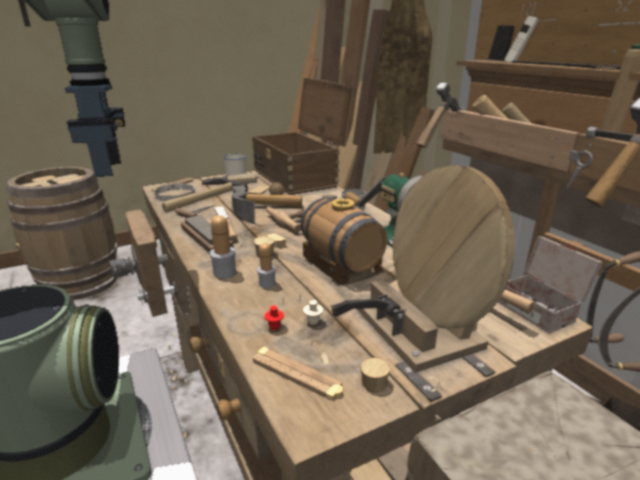

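View pics/top0.png

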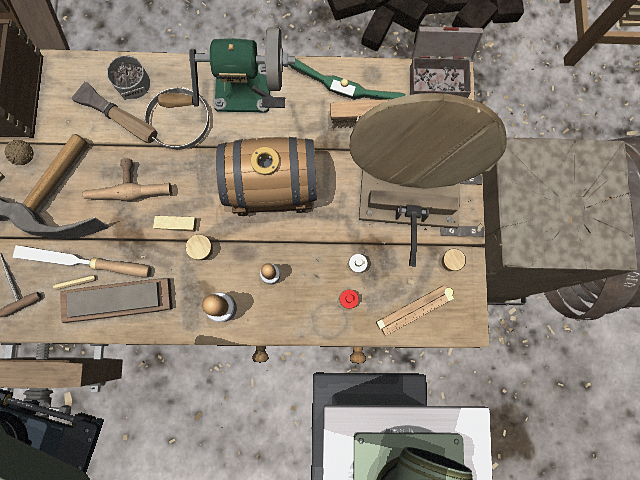

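View pics/wrist0.png

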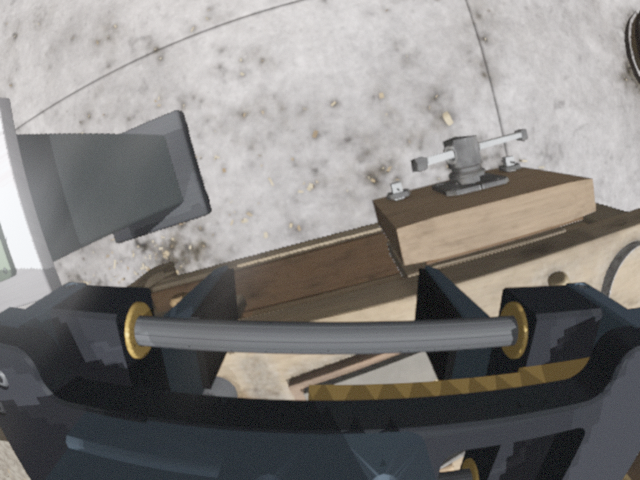

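Top view: white plug at about (358,263), red decoy at (349,299), small driver at (268,272), large driver at (215,306), bush at (265,160). The bungs are at (199,247) and (454,260), and the wedge at (175,223). The side view shows the same layout. Next I'll measure.

```bash
cat > h.py <<'E'
from workcell import telemetry, grab_frame, job
import cv2,numpy as np
def foc(f): return 240/np.tan(np.radians(f["vertical_fov"])/2)
def ray(f,u,v,fish=False):
    F=foc(f);x=(u-f["cx"]);y=(v-f["cy"])
    if fish:
        r=np.hypot(x,y);t=r/F; d=np.array([np.sin(t)*x/r,np.sin(t)*y/r,np.cos(t)]) if r>0 else np.array([0,0,1.])
    else: d=np.array([x/F,y/F,1.])
    P=np.array(f["pose"]); return P[:3,3],P[:3,:3]@(d/np.linalg.norm(d))
def onz(f,u,v,z,fish=False):
    o,d=ray(f,u,v,fish); return o+d*(z-o[2])/d[2]
def tri(*rs):
    A=np.zeros((3,3));b=np.zeros(3)
    for o,d in rs:
        M=np.eye(3)-np.outer(d,d);A+=M;b+=M@o
    p=np.linalg.solve(A,b); return p,[np.linalg.norm((np.eye(3)-np.outer(d,d))@(p-o)) for o,d in rs]
def proj(f,p,fish=False):
    P=np.array(f["pose"]);c=P[:3,:3].T@(np.array(p)-P[:3,3]);F=foc(f)
    if fish:
        r=np.hypot(c[0],c[1]);t=np.arctan2(r,c[2]);return f["cx"]+F*t*c[0]/r,f["cy"]+F*t*c[1]/r
    return f["cx"]+F*c[0]/c[2],f["cy"]+F*c[1]/c[2]
def crop(img,x0,y0,x1,y1,s,name):
    cv2.imwrite("pics/"+name,cv2.resize(img[y0:y1,x0:x1],None,fx=s,fy=s,interpolation=cv2.INTER_CUBIC))
E
python3 - <<'E'
from h import *
t=cv2.imread("pics/top0.png");s=cv2.imread("pics/side0.png")
a=cv2.resize(t[130:190,230:300],None,fx=5,fy=5,interpolation=2);b=cv2.resize(t[240:300,325:395],None,fx=5,fy=5,interpolation=2);c=cv2.resize(t[250:310,235:305],None,fx=5,fy=5,interpolation=2)
d=cv2.resize(s[180:240,310:380],None,fx=5,fy=5,interpolation=2);e=cv2.resize(s[285:345,280:350],None,fx=5,fy=5,interpolation=2);g=cv2.resize(s[230:290,235:305],None,fx=5,fy=5,interpolation=2)
o=np.vstack([np.hstack([a,b]),np.hstack([d,e])]);cv2.imwrite("pics/c1.png",o)
cv2.imwrite("pics/c2.png",np.hstack([c,g]))
E
```

```text
(no output)
```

View pics/c1.png

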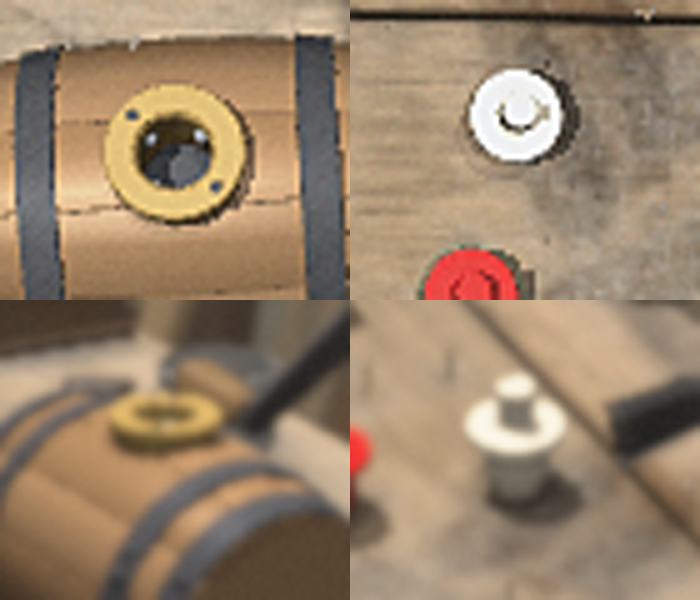

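View pics/c2.png

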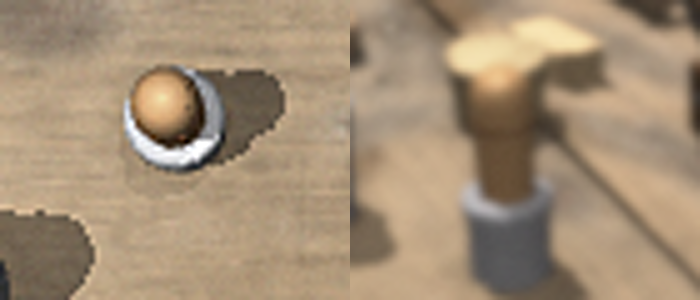

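```bash
cat > m0.py <<'E'
from h import *
f=grab_frame("top");g=grab_frame("side")
t=f["color"];s=g["color"]
def blob(img,lo,hi,box):
    x0,y0,x1,y1=box
    h=cv2.cvtColor(img[y0:y1,x0:x1],cv2.COLOR_BGR2HSV);m=cv2.inRange(h,lo,hi)
    cs,_=cv2.findContours(m,cv2.RETR_EXTERNAL,cv2.CHAIN_APPROX_NONE);c=max(cs,key=cv2.contourArea)
    hull=cv2.convexHull(c);(x,y),ax,an=cv2.fitEllipse(hull)
    return x+x0,y+y0,ax,an
b=blob(t,(18,90,120),(32,255,255),(235,135,290,190));print("bush top",b,onz(f,*b[:2],152))
b=blob(s,(18,90,80),(32,255,255),(325,190,360,222));print("bush side",b,onz(g,*b[:2],150))
b=blob(t,(0,0,200),(180,50,255),(340,245,375,280));print("plug top",b,onz(f,*b[:2],27.5))
b=blob(s,(0,0,150),(180,70,255),(300,295,326,318));print("plug side",b,onz(g,*b[:2],27))
b=blob(t,(0,40,60),(20,255,255),(255,258,277,282));print("knob top",b,onz(f,*b[:2],87))
E
python3 m0.py
```

```text
bush top (264.2540626525879, 159.85496711730957, (26.764583587646484, 28.348024368286133), 73.91600036621094) [587.18612427 274.63960913 152.        ]
bush side (342.67192459106445, 203.19648265838623, (11.48907470703125, 23.992897033691406), 88.94462585449219) [585.62180127 269.77813704 150.        ]
plug top (357.6850929260254, 262.6190490722656, (17.465648651123047, 17.912460327148438), 130.98248291015625) [423.20260213  97.66126446  27.5       ]
plug side (313.88927459716797, 309.6303539276123, (19.277767181396484, 24.521207809448242), 118.71448516845703) [424.01074324  94.06444209  27.        ]
knob top (263.1469078063965, 267.10289192199707, (24.298580169677734, 31.768810272216797), 36.15312194824219) [403.72331541 276.04808912  87.        ]
```

Call:
drive_tool([
  {"claw":0,"dx":-1,"dy":-1,"dz":0,"yaw":0},
  {"claw":0,"dx":-1,"dy":-1,"dz":0,"yaw":0},
  {"claw":0,"dx":-1,"dy":-1,"dz":0,"yaw":0},
  {"claw":0,"dx":-1,"dy":-1,"dz":0,"yaw":0},
  {"claw":0,"dx":-1,"dy":-1,"dz":0,"yaw":0},
], grip_force=10)

```text
time_s: 0.88
ee_pos: [220.9, 430.2, 212.5]
ee_rot: [-179.9, -0.0, 165.1]
force: [-0.8, 0.3, -0.0]
gripper_width: 46.1
```

Call:
drive_tool([
  {"claw":0,"dx":-1,"dy":-1},
  {"claw":0,"dx":-1,"dy":-1},
  {"claw":0,"dx":-1,"dy":-1},
  {"claw":0,"dx":-1,"dy":-1},
  {"claw":0,"dx":-1,"dy":-1},
])

```text
validation failed for argument at $.mo...
```

Call:
drive_tool([
  {"claw":0,"dx":-1,"dy":-1},
  {"claw":0,"dx":-1,"dy":-1},
  {"claw":0,"dx":-1,"dy":-1},
  {"claw":0,"dx":-1,"dy":-0.9},
  {"claw":0,"dx":0,"dy":0},
])

```text
validation failed for argument at $.mo...
```

Run:
```python
from h import *
f=grab_frame("wrist");cv2.imwrite("pics/w1.png",f["color"]);print(telemetry.state()["ee_pos"])
print(proj(f,telemetry.state()["ee_pos"],True),proj(f,(423.5,97,28),True))
```

```text
[221.96371552 427.14827502 212.50845417]
(np.float64(321.7152703345977), np.float64(299.24507295760014)) (np.float64(134.99026876281405), np.float64(422.08871347605873))
```

View pics/w1.png

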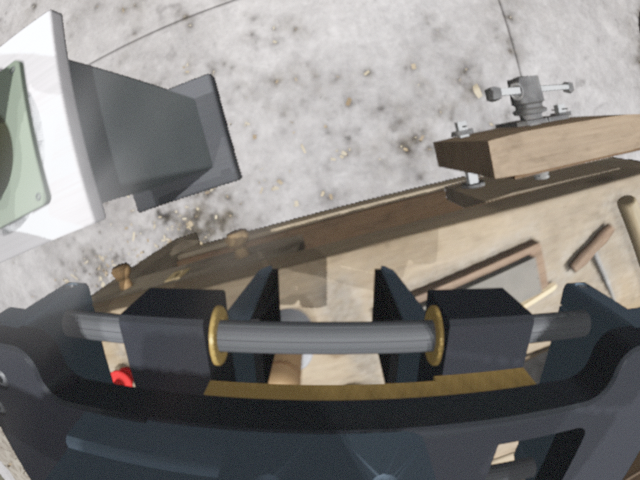

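All five fields are required in every row, so those two calls were rejected. The wrist view shows the gap between the fingers at about (322,299).

Call:
drive_tool([
  {"claw":0,"dx":-1,"dy":-1,"dz":0,"yaw":0},
  {"claw":0,"dx":-1,"dy":-1,"dz":0,"yaw":0},
  {"claw":0,"dx":-1,"dy":-1,"dz":0,"yaw":0},
  {"claw":0,"dx":-1,"dy":-1,"dz":0,"yaw":0},
  {"claw":0,"dx":-1,"dy":-1,"dz":0,"yaw":0},
])

```text
time_s: 1.55
ee_pos: [294.1, 303.1, 213.2]
ee_rot: [-179.8, 0.1, 165.2]
force: [0.9, -0.7, -0.7]
gripper_width: 45.8
```

Call:
drive_tool([
  {"claw":0,"dx":-1,"dy":-1,"dz":0,"yaw":0},
  {"claw":0,"dx":-1,"dy":-1,"dz":0,"yaw":0},
  {"claw":0,"dx":-1,"dy":-1,"dz":0,"yaw":0},
  {"claw":0,"dx":-1,"dy":-0.9,"dz":0,"yaw":0},
  {"claw":0,"dx":0,"dy":0,"dz":0,"yaw":0},
])

```text
time_s: 2.17
ee_pos: [353.6, 204.7, 213.8]
ee_rot: [-180.0, 0.1, 165.0]
force: [0.0, 0.4, -1.0]
gripper_width: 45.3
```

Run:
```python
from h import *
f=grab_frame("wrist");cv2.imwrite("pics/w2.png",f["color"]);print(telemetry.state()["ee_pos"])
print(proj(f,telemetry.state()["ee_pos"],True),proj(f,(423.5,97,28),True))
```

```text
[353.23117857 205.29539354 213.80739598]
(np.float64(328.09462476449534), np.float64(294.91186312532443)) (np.float64(246.46682669858723), np.float64(309.6565798513358))
```

View pics/w2.png

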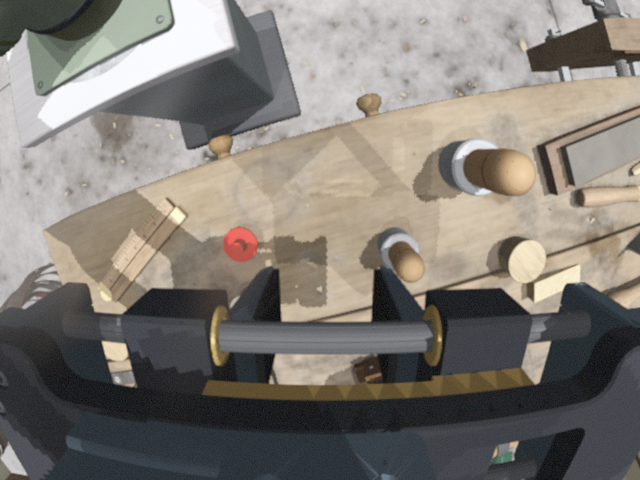

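The wrist view shows the red decoy at (240,243), the small driver cup at (400,245) and the plug hidden behind the left finger. I'll move so the plug comes into the centre.

Call:
drive_tool([
  {"claw":0,"dx":-1,"dy":-0.9,"dz":0,"yaw":0},
  {"claw":0,"dx":-1,"dy":-0.9,"dz":0,"yaw":0},
  {"claw":0,"dx":-1,"dy":-0.9,"dz":0,"yaw":0},
  {"claw":0,"dx":-0.9,"dy":-0.8,"dz":0,"yaw":0},
  {"claw":0,"dx":-0.9,"dy":-0.8,"dz":0,"yaw":0},
])

```text
time_s: 2.85
ee_pos: [424.0, 101.3, 213.8]
ee_rot: [179.8, -0.0, 165.5]
force: [-0.1, 0.4, 1.0]
gripper_width: 45.8
```

Call:
drive_tool([
  {"claw":0,"dx":0,"dy":0,"dz":1,"yaw":0},
  {"claw":0,"dx":0,"dy":0,"dz":1,"yaw":0},
  {"claw":0,"dx":0,"dy":0,"dz":1,"yaw":0},
  {"claw":0,"dx":0,"dy":0,"dz":1,"yaw":0},
  {"claw":0,"dx":0,"dy":0,"dz":0,"yaw":0},
])

```text
time_s: 3.48
ee_pos: [424.6, 106.5, 132.0]
ee_rot: [179.6, -0.0, 165.6]
force: [0.5, 0.3, -0.4]
gripper_width: 45.3
```

Run:
```python
from h import *
f=grab_frame("wrist");cv2.imwrite("pics/w3.png",f["color"]);s=telemetry.state();print(s["ee_pos"],s["ee_rot"])
print(proj(f,s["ee_pos"],True),proj(f,(423.5,97,28),True))
h=cv2.cvtColor(f["color"],cv2.COLOR_BGR2HSV);m=cv2.inRange(h,(0,0,190),(180,50,255));m[:150]=0;m[320:]=0;m[:,:230]=0;m[:,420:]=0
cs,_=cv2.findContours(m,cv2.RETR_EXTERNAL,cv2.CHAIN_APPROX_NONE);c=max(cs,key=cv2.contourArea)
e=cv2.fitEllipse(cv2.convexHull(c));print(e,onz(f,*e[0],27,True),proj(f,(423.5,97,44),True))
```

```text
[425.42348267 106.64783592 132.87517917] [1.79572885e+02 1.08699996e-01 1.65641733e+02]
(np.float64(327.8210837600027), np.float64(298.12543372367395)) (np.float64(313.48517590760446), np.float64(245.02905663687682))
((313.036376953125, 239.687255859375), (32.42978286743164, 44.89545822143555), 94.06835174560547) [419.5641674   97.65719187  27.        ] (np.float64(312.9135465945238), np.float64(250.69191341317358))
```

View pics/w3.png

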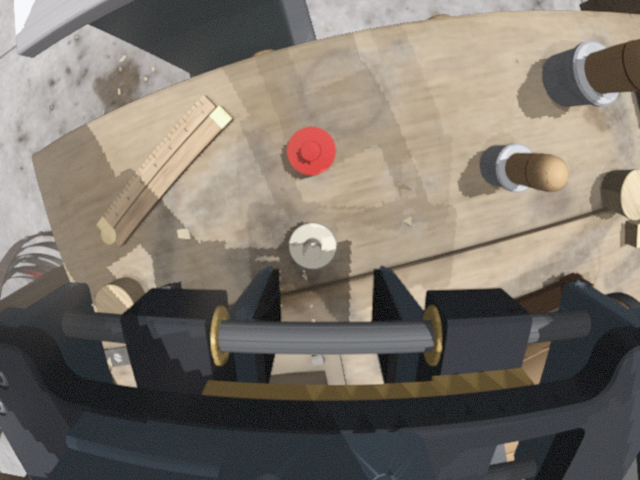

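Call:
drive_tool([
  {"claw":0,"dx":0,"dy":-0.5,"dz":0.6,"yaw":0},
  {"claw":0,"dx":0,"dy":0,"dz":0.8,"yaw":0},
  {"claw":0,"dx":0,"dy":0,"dz":0.8,"yaw":0},
  {"claw":0,"dx":0,"dy":0,"dz":0.8,"yaw":0},
  {"claw":0,"dx":0,"dy":0,"dz":0,"yaw":0},
])

```text
time_s: 4.15
ee_pos: [424.4, 96.6, 72.8]
ee_rot: [179.4, 0.4, 165.7]
force: [-0.6, -0.3, -0.3]
gripper_width: 45.7
```

Run:
```python
from h import *
f=grab_frame("wrist");cv2.imwrite("pics/w4.png",f["color"]);s=telemetry.state();print(s["ee_pos"],s["ee_rot"])
print(proj(f,s["ee_pos"],True),proj(f,(423.5,97,28),True),proj(f,(423.5,97,44),True))
```

```text
[425.05603556  96.78273871  73.43199123] [179.39995158   0.50186604 165.68964651]
(np.float64(327.7792019801999), np.float64(297.5777662589682)) (np.float64(326.4330492411787), np.float64(265.7243815607524)) (np.float64(326.74041209627893), np.float64(274.60495463604394))
```

View pics/w4.png

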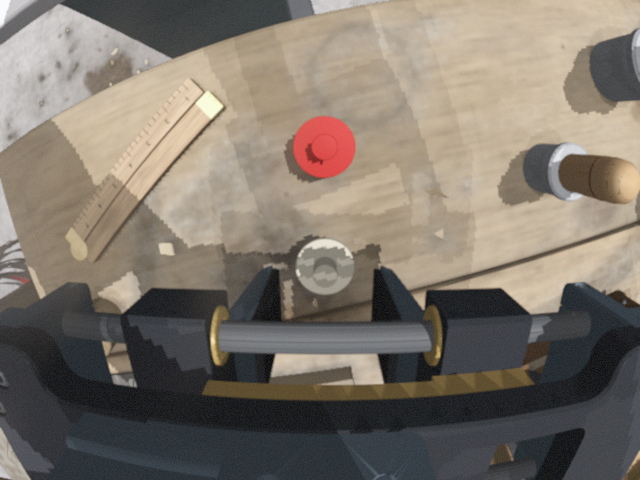

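The plug flange is at (325,266), within about 1.5 px of the prediction. Going down to the stud.

Call:
drive_tool([
  {"claw":0,"dx":0.05,"dy":0,"dz":0.7,"yaw":0},
  {"claw":0,"dx":0,"dy":0,"dz":0.7,"yaw":0},
  {"claw":0,"dx":0,"dy":0,"dz":0.6,"yaw":0},
  {"claw":0,"dx":0,"dy":0,"dz":0,"yaw":0},
])

```text
time_s: 4.7
ee_pos: [427.5, 97.4, 35.4]
ee_rot: [179.2, 0.9, 165.7]
force: [0.3, -0.1, 0.1]
gripper_width: 45.9
```

Call:
drive_tool([
  {"claw":0,"dx":0.2,"dy":0,"dz":0.2,"yaw":0},
  {"claw":1,"dx":0,"dy":0,"dz":0,"yaw":0},
  {"claw":1,"dx":0,"dy":0,"dz":0,"yaw":0},
  {"claw":1,"dx":0,"dy":0,"dz":0,"yaw":0},
  {"claw":1,"dx":0,"dy":0,"dz":0,"yaw":0},
], grip_force=10)

```text
time_s: 5.32
ee_pos: [424.5, 98.7, 32.5]
ee_rot: [179.1, 1.1, 165.7]
force: [0.5, -0.6, -0.4]
gripper_width: 13.3
```

Call:
drive_tool([
  {"claw":1,"dx":0,"dy":0,"dz":-0.5,"yaw":0},
  {"claw":1,"dx":0,"dy":0,"dz":-1,"yaw":0},
  {"claw":1,"dx":0,"dy":0,"dz":-1,"yaw":0},
  {"claw":1,"dx":0,"dy":0.2,"dz":-1,"yaw":0},
  {"claw":1,"dx":0,"dy":0.5,"dz":-1,"yaw":0},
])

```text
time_s: 5.95
ee_pos: [424.9, 111.0, 126.5]
ee_rot: [179.2, 0.9, 165.6]
force: [0.7, 0.9, -0.7]
gripper_width: 13.6
```

Call:
drive_tool([
  {"claw":1,"dx":0.2,"dy":1,"dz":-1,"yaw":0},
  {"claw":1,"dx":0.2,"dy":1,"dz":-1,"yaw":0},
  {"claw":1,"dx":0.2,"dy":1,"dz":-1,"yaw":0},
  {"claw":1,"dx":0.2,"dy":1,"dz":-1,"yaw":0},
  {"claw":1,"dx":0.2,"dy":1,"dz":-0.7,"yaw":0},
])

```text
time_s: 6.58
ee_pos: [428.3, 214.0, 229.1]
ee_rot: [179.1, 1.2, 165.5]
force: [-0.2, -0.8, -1.1]
gripper_width: 13.8
```

Run:
```python
from h import *
f=grab_frame("wrist");cv2.imwrite("pics/w5.png",f["color"]);s=telemetry.state();print(s["ee_pos"],s["ee_rot"],s["gripper_width"],s["time_s"])
```

```text
[429.59853235 216.70768942 230.91928878] [178.77910513   1.31953185 165.5295612 ] 13.373259609722478 6.625
```

View pics/w5.png

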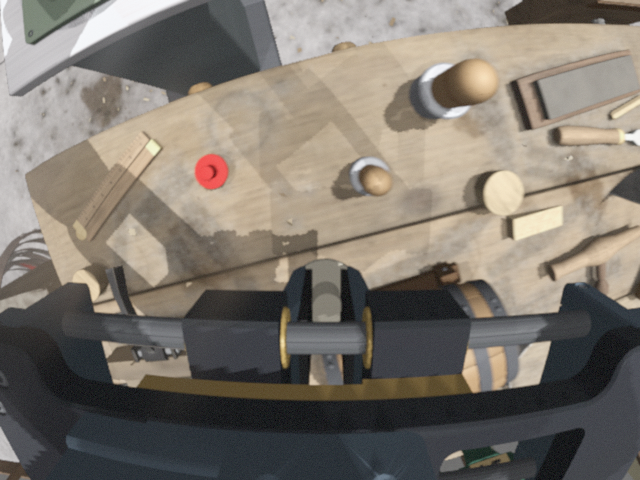

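Call:
drive_tool([
  {"claw":1,"dx":-1,"dy":0.9,"dz":0,"yaw":0},
  {"claw":1,"dx":-1,"dy":0.9,"dz":0,"yaw":0},
  {"claw":1,"dx":-1,"dy":0.9,"dz":0,"yaw":0},
  {"claw":1,"dx":-1,"dy":0.9,"dz":0,"yaw":0},
  {"claw":1,"dx":0,"dy":0,"dz":0,"yaw":0},
])

```text
time_s: 7.25
ee_pos: [526.0, 266.4, 236.2]
ee_rot: [178.8, 1.4, 165.6]
force: [0.4, -0.5, 0.1]
gripper_width: 13.6
```

Run:
```python
from h import *
f=grab_frame("top");cv2.imwrite("pics/t6.png",f["color"]);f=grab_frame("side");cv2.imwrite("pics/s6.png",f["color"]);s=telemetry.state();print(s["ee_pos"],s["ee_rot"],s["gripper_width"],s["time_s"])
cv2.imwrite("pics/ts6.png",np.hstack([cv2.imread("pics/t6.png")[60:360,150:550],cv2.imread("pics/s6.png")[60:360,150:550]]))
```

```text
[524.43889202 265.68522227 236.37639404] [178.85663793   1.32422266 165.63715013] 13.621455229613892 7.35
```

View pics/ts6.png

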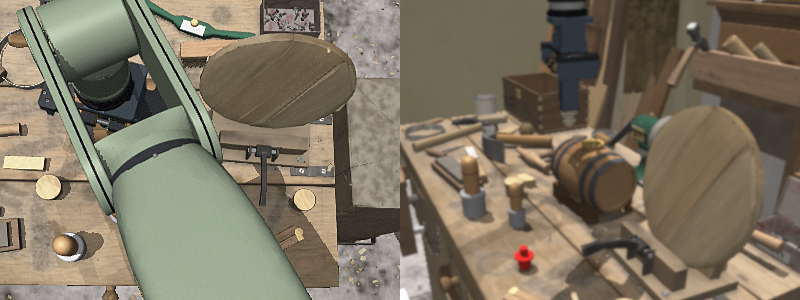

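Run:
```python
from h import *
crop(cv2.imread("pics/s6.png"),270,90,400,240,4,"s6c.png")
```

```text
(no output)
```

View pics/s6c.png

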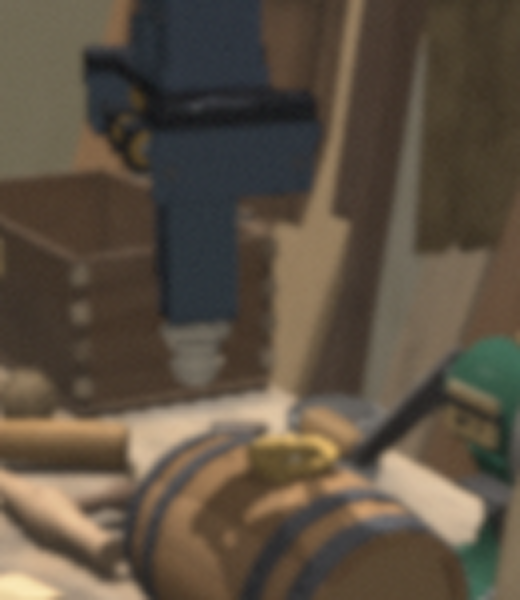

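Call:
drive_tool([
  {"claw":1,"dx":-1,"dy":0.4,"dz":0.2,"yaw":0},
  {"claw":1,"dx":-1,"dy":0.4,"dz":0.3,"yaw":0},
  {"claw":1,"dx":-0.9,"dy":0.4,"dz":0.3,"yaw":0},
  {"claw":1,"dx":0,"dy":0,"dz":0,"yaw":0},
])

```text
time_s: 7.85
ee_pos: [583.5, 272.1, 223.2]
ee_rot: [179.0, 1.2, 165.6]
force: [-0.8, 0.5, -0.3]
gripper_width: 13.3
```

Run:
```python
from h import *
f=grab_frame("side");cv2.imwrite("pics/s7.png",f["color"]);s=telemetry.state();print(s["ee_pos"],s["ee_rot"],s["gripper_width"],s["time_s"])
crop(f["color"],300,140,400,240,6,"s7c.png")
p=s["ee_pos"]
for z in (32.5,8.5,4.5): print(z,proj(f,p-[0,0,z]))
```

```text
[582.90113989 272.03782902 223.67687813] [178.97878698   1.17666896 165.65590311] 13.648087283314775 7.9
32.5 (np.float64(341.4372534371063), np.float64(184.93226117129078))
8.5 (np.float64(341.6563815771502), np.float64(174.0288131188617))
4.5 (np.float64(341.69338331270734), np.float64(172.1876689307362))
```

View pics/s7c.png

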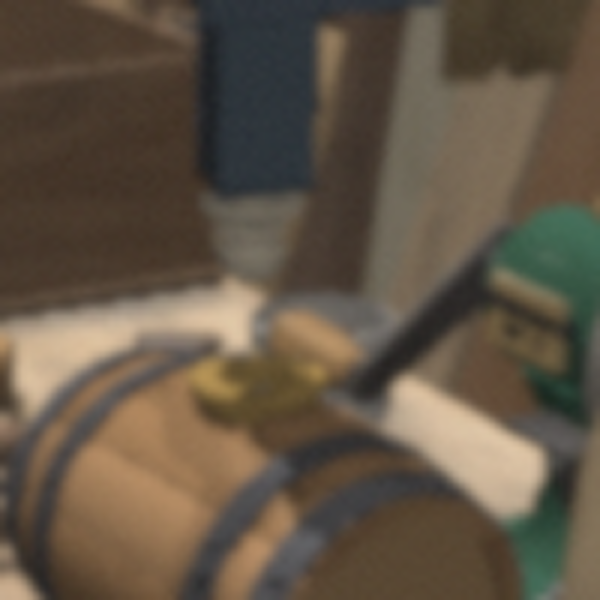

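Relative to the bush at column 343.7, the plug is at about 342.5. That agrees with the computed 2.5 mm offset. I'll centre it and lower until the foot is just above the face.

Call:
drive_tool([
  {"claw":1,"dx":-0.2,"dy":0.2,"dz":0.4,"yaw":0},
  {"claw":1,"dx":0,"dy":0,"dz":0.6,"yaw":0},
  {"claw":1,"dx":0,"dy":0,"dz":0.6,"yaw":0},
  {"claw":1,"dx":0,"dy":0,"dz":0,"yaw":0},
])

```text
time_s: 8.4
ee_pos: [585.9, 274.9, 190.3]
ee_rot: [179.0, 1.1, 165.7]
force: [-0.2, -0.2, -0.9]
gripper_width: 13.7
```

Run:
```python
from h import *
f=grab_frame("side");cv2.imwrite("pics/s8.png",f["color"]);s=telemetry.state();print(s["ee_pos"],s["ee_rot"],s["gripper_width"],s["time_s"])
g=grab_frame("wrist");cv2.imwrite("pics/w8.png",g["color"])
a=cv2.resize(f["color"][150:230,300:380],None,fx=5,fy=5,interpolation=2);b=cv2.resize(g["color"][220:320,270:370],(400,400),interpolation=2);cv2.imwrite("pics/c8.png",np.hstack([a,b]))
```

```text
[586.28255507 275.09466564 190.94003029] [178.98658709   1.14398457 165.69846007] 13.486942417860044 8.45
```

View pics/c8.png

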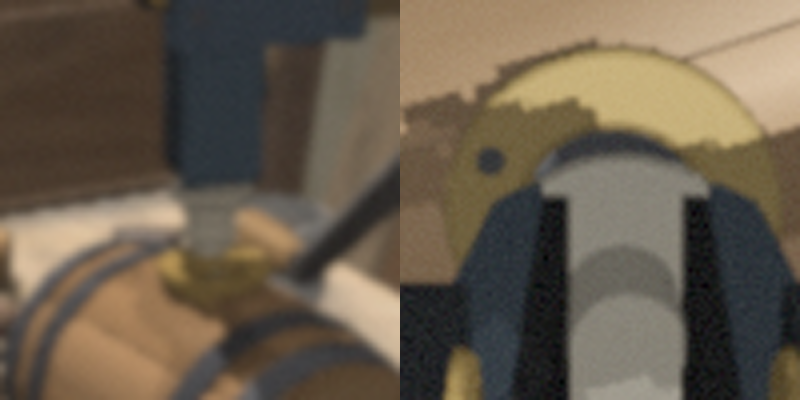

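Run:
```python
from h import *
g=grab_frame("wrist");im=g["color"];s=telemetry.state();tz=s["ee_pos"][2];print(s["ee_pos"])
# hand-picked outer arc points in crop (zoom 4, origin 270,220)
pts=[(447,185),(470,130),(520,80),(610,47),(700,75),(750,120),(775,160)]
P=np.array([onz(g,270+(x-400)/4,220+y/4,152,True)[:2] for x,y in pts])
A=np.c_[2*P,np.ones(len(P))];c=np.linalg.lstsq(A,(P**2).sum(1),rcond=None)[0];print("bush",c[:2],np.sqrt(c[2]+c[:2]@c[:2]),np.hypot(*(P-c[:2]).T))
for x,y in [(540,190),(710,190),(625,150)]: print("fl",onz(g,270+(x-400)/4,220+y/4,tz-4.5,True))
crop(im,250,200,400,320,5,"w8c.png")
```

```text
[587.00296813 275.3212077  192.03871104]
bush [589.02956763 273.22354812] 25.236028483508985 [25.4020921  25.04653643 24.97688999 25.81048829 24.97908921 24.91617502
 25.50701178]
fl [570.72754712 268.01765497 187.53871104]
fl [576.06590427 288.4755679  187.53871104]
fl [568.3152265  279.5228337  187.53871104]
```

View pics/w8c.png

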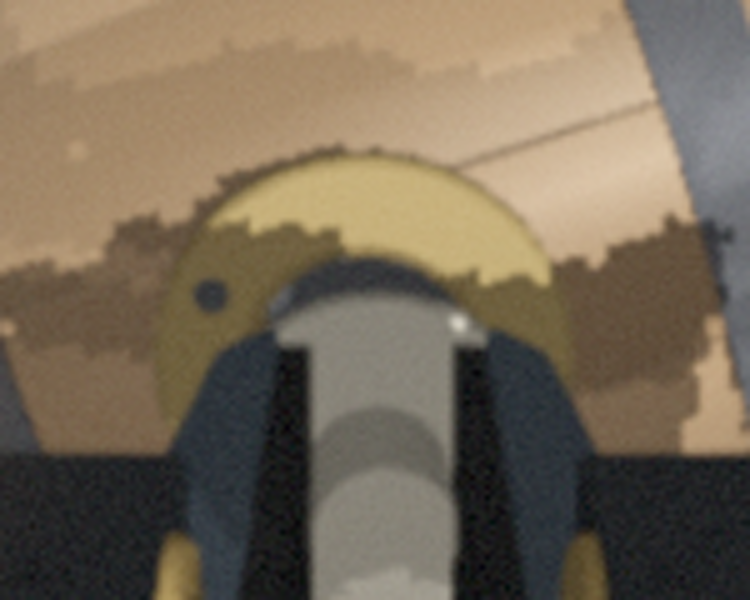

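The wrist fit gives the bush at (589.0,273.2) with radius 25.2 mm, against 25.5 given. The plug is at (585.7,275.0). I'll shift about 3 mm and lower.

Call:
drive_tool([
  {"claw":1,"dx":-0.15,"dy":-0.05,"dz":0.1,"yaw":0},
  {"claw":1,"dx":0,"dy":0,"dz":0.3,"yaw":0},
  {"claw":1,"dx":0,"dy":0,"dz":0.2,"yaw":0},
  {"claw":1,"dx":0,"dy":0,"dz":0,"yaw":0},
])

```text
time_s: 9.05
ee_pos: [590.7, 273.7, 180.0]
ee_rot: [178.9, 1.3, 165.7]
force: [-0.4, -0.5, 0.5]
gripper_width: 13.4
```

Run:
```python
from h import *
s=telemetry.state();print(s["ee_pos"],s["ee_rot"],s["force"],s["torque"])
f=grab_frame("side");g=grab_frame("wrist")
a=cv2.resize(f["color"][150:230,300:380],None,fx=5,fy=5,interpolation=2);b=cv2.resize(g["color"][220:320,270:370],(400,400),interpolation=2);cv2.imwrite("pics/c9.png",np.hstack([a,b]))
```

```text
[590.6808887  273.7457461  180.03865931] [178.85475515   1.3191134  165.68315665] [-0.43372528 -0.53912217  0.51470046] [ 0.00482716 -0.02068937 -0.02636386]
```

View pics/c9.png

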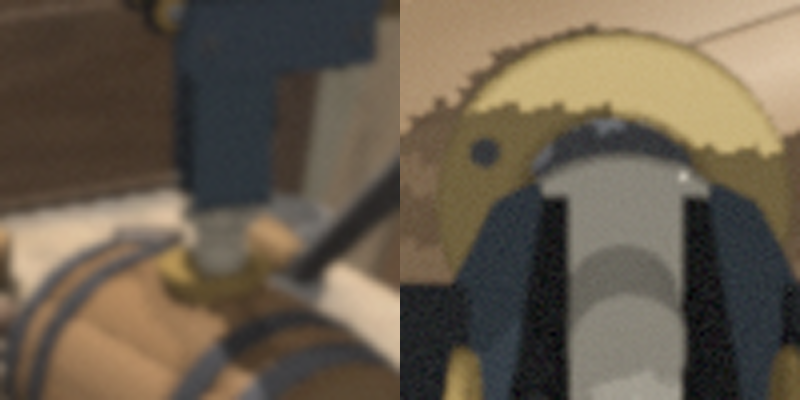

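Run:
```python
from h import *
g=grab_frame("wrist");s=telemetry.state();tz=s["ee_pos"][2];print(s["ee_pos"])
pts=[(445,185),(455,140),(500,75),(610,33),(700,55),(750,100),(785,160)]
P=np.array([onz(g,270+(x-400)/4,220+y/4,152,True)[:2] for x,y in pts])
A=np.c_[2*P,np.ones(len(P))];c=np.linalg.lstsq(A,(P**2).sum(1),rcond=None)[0];print("bush",c[:2],np.sqrt(c[2]+c[:2]@c[:2]),np.hypot(*(P-c[:2]).T))
print("fl",onz(g,270+(625-400)/4,220+152/4,tz-4.5,True)[:2]+18*np.array([.969,-.247]))
```

```text
[590.91796157 273.92296335 180.610967  ]
bush [587.41976211 273.50184319] 24.394392619348018 [24.3108792  24.33827383 24.54192098 24.54097785 24.34627169 23.94315724
 24.73162177]
fl [590.24936018 273.62847765]
```

Call:
drive_tool([
  {"claw":1,"dx":0.1,"dy":0,"dz":0.1,"yaw":0},
  {"claw":1,"dx":0,"dy":0,"dz":0.2,"yaw":0},
  {"claw":1,"dx":0,"dy":0,"dz":0,"yaw":0},
])

```text
time_s: 9.57
ee_pos: [589.0, 274.6, 174.4]
ee_rot: [178.8, 1.4, 165.7]
force: [0.6, -0.4, 0.2]
gripper_width: 13.5
```

Call:
drive_tool([
  {"claw":1,"dx":0,"dy":0,"dz":0.15,"yaw":0},
  {"claw":1,"dx":0,"dy":0,"dz":0,"yaw":0},
])

```text
time_s: 9.82
ee_pos: [589.1, 274.7, 171.2]
ee_rot: [178.8, 1.4, 165.7]
force: [0.2, -0.0, -0.3]
gripper_width: 13.6
```

Call:
drive_tool([
  {"claw":0.5,"dx":0,"dy":0,"dz":0,"yaw":0},
  {"claw":0.3,"dx":0,"dy":0,"dz":0,"yaw":0},
  {"claw":0,"dx":0,"dy":0,"dz":0,"yaw":0},
])

```text
time_s: 10.2
ee_pos: [589.4, 274.7, 171.5]
ee_rot: [178.8, 1.4, 165.7]
force: [-0.5, 0.1, 1.1]
gripper_width: 39.0
```

Run:
```python
from h import *
s=telemetry.state();print(s["ee_pos"],s["gripper_width"],s["force"])
f=grab_frame("side");g=grab_frame("wrist")
a=cv2.resize(f["color"][150:230,300:380],None,fx=5,fy=5,interpolation=2);b=cv2.resize(g["color"][220:320,270:370],(400,400),interpolation=2);cv2.imwrite("pics/c10.png",np.hstack([a,b]))
```

```text
[589.36522589 274.7336148  171.5011808 ] 39.022952943245365 [-0.54278131  0.07973023  1.1195764 ]
```

View pics/c10.png

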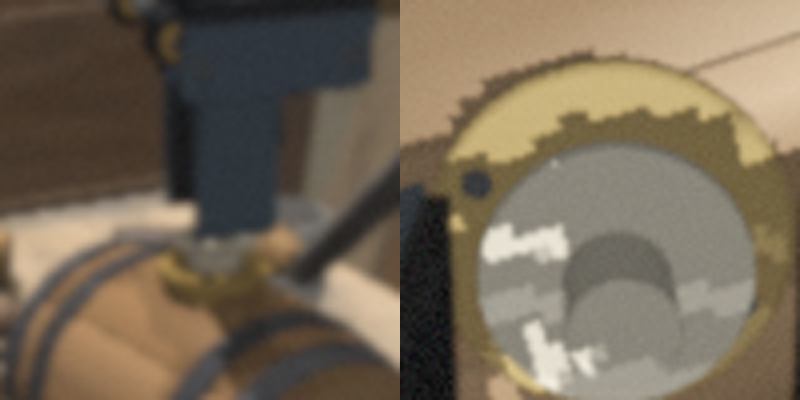

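The plug stands upright in the mouth. In the wrist view the flange is level and concentric with the brass ring. Lifting off.

Call:
drive_tool([
  {"claw":0,"dx":0,"dy":0,"dz":-0.8,"yaw":0},
  {"claw":0,"dx":0,"dy":0,"dz":-1,"yaw":0},
  {"claw":0,"dx":0,"dy":0,"dz":-1,"yaw":0},
  {"claw":0,"dx":0,"dy":0,"dz":0,"yaw":0},
])

```text
time_s: 10.8
ee_pos: [588.3, 274.2, 232.6]
ee_rot: [178.7, 1.6, 165.7]
force: [-0.2, 0.0, -0.2]
gripper_width: 45.7
```

Run:
```python
from h import *
s=telemetry.state();print(s["ee_pos"],s["ee_rot"],s["force"])
g=grab_frame("wrist");cv2.imwrite("pics/w11.png",g["color"])
crop(g["color"],250,150,400,300,5,"w11c.png")
t=cv2.imread("pics/top0.png")
# driver from top0
T=grab_frame("top")
for u,v,z in [(270,274,37),(268.4,270.6,90),(268.4,270.6,84)]: print(onz(T,u,v,z))
crop(t,255,255,285,290,16,"d.png")
```

```text
[588.29619608 274.18969918 232.63567862] [178.66195229   1.56100512 165.68836107] [-0.22146693  0.02806598 -0.23416026]
[397.06526579 267.092007    37.        ]
[397.06700752 265.99270484  90.        ]
[397.80441923 266.48822341  84.        ]
```

View pics/w11c.png

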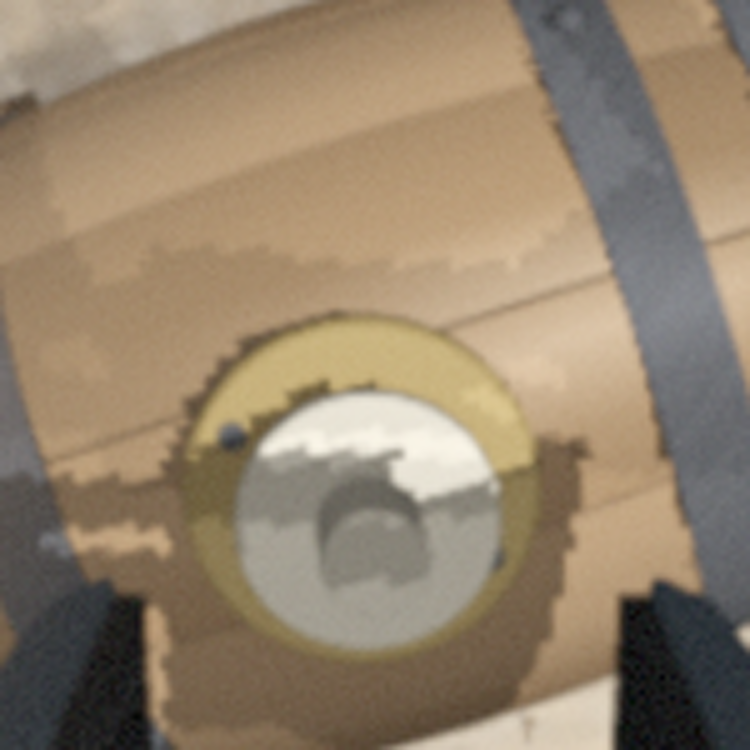

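View pics/d.png

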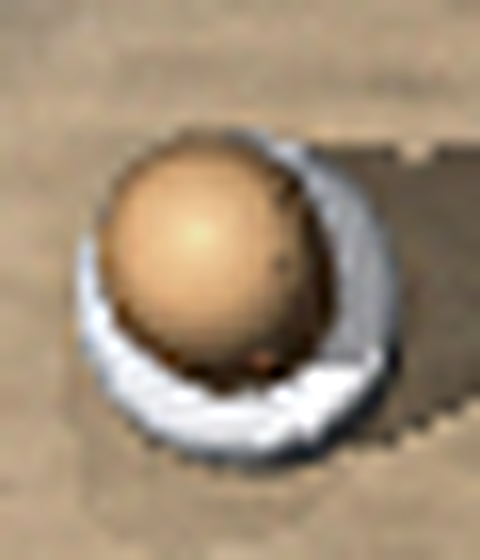

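Run:
```python
from h import *
g=grab_frame("wrist")
print(onz(g,323.8,254,165.5,True),onz(g,322,247.5,152,True),telemetry.state()["ee_pos"])
```

```text
[585.67231205 273.40405714 165.5       ] [584.96440043 272.50052188 152.        ] [586.90278441 273.56188466 229.32881499]
```

Call:
drive_tool([
  {"claw":-0.3,"dx":1,"dy":-0.3,"dz":0,"yaw":0},
  {"claw":-0.3,"dx":1,"dy":-0.3,"dz":0,"yaw":0},
  {"claw":-0.3,"dx":1,"dy":-0.3,"dz":0,"yaw":0},
  {"claw":-0.3,"dx":1,"dy":-0.3,"dz":0,"yaw":0},
  {"claw":-0.3,"dx":1,"dy":-0.3,"dz":0,"yaw":0},
])

```text
time_s: 11.58
ee_pos: [478.4, 267.7, 220.5]
ee_rot: [179.3, 0.8, 165.6]
force: [-0.0, -0.3, 0.0]
gripper_width: 59.6
```

Call:
drive_tool([
  {"claw":-0.3,"dx":1,"dy":-0.3,"dz":0,"yaw":0},
  {"claw":-0.3,"dx":1,"dy":-0.3,"dz":0.6,"yaw":0},
  {"claw":-0.3,"dx":1,"dy":-0.3,"dz":1,"yaw":0},
  {"claw":-0.3,"dx":0.9,"dy":-0.3,"dz":1,"yaw":0},
  {"claw":-0.3,"dx":0,"dy":0,"dz":1,"yaw":0},
])

```text
time_s: 12.2
ee_pos: [391.9, 262.9, 142.4]
ee_rot: [179.5, 0.6, 165.7]
force: [0.6, 0.5, 0.8]
gripper_width: 59.2
```

Run:
```python
from h import *
s=telemetry.state();print(s["ee_pos"],s["ee_rot"])
g=grab_frame("wrist");cv2.imwrite("pics/w12.png",g["color"])
print(proj(g,(397.5,267,38),True),proj(g,(397.5,267,80),True))
```

```text
[391.93399555 262.85251121 142.39529142] [179.49505653   0.58906384 165.66671368]
(np.float64(332.515034452795), np.float64(247.3129308103469)) (np.float64(334.14675829054136), np.float64(264.62937659716863))
```

View pics/w12.png

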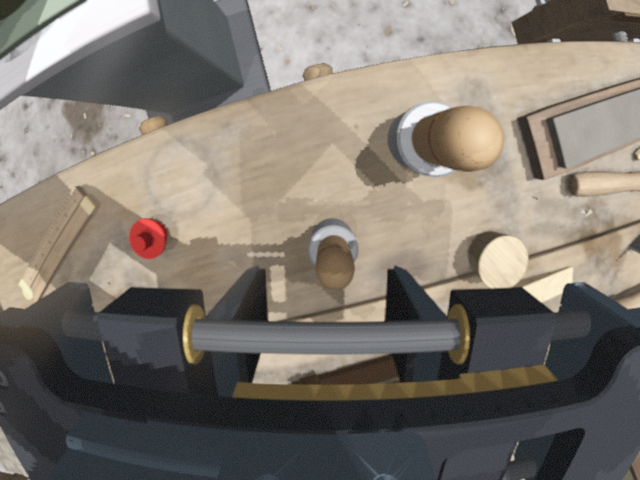

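The driver ferrule is at (333,246) and the knob at (335,262). Both match the predictions from (397.5,267). Descending to the handle.

Call:
drive_tool([
  {"claw":-0.3,"dx":-0.25,"dy":0.3,"dz":0.5,"yaw":0},
  {"claw":-0.3,"dx":0,"dy":0,"dz":0.8,"yaw":0},
  {"claw":-0.3,"dx":0,"dy":0,"dz":0.8,"yaw":0},
  {"claw":-0.3,"dx":0,"dy":0,"dz":0,"yaw":0},
])

```text
time_s: 12.75
ee_pos: [399.8, 267.9, 95.8]
ee_rot: [179.7, 0.4, 165.6]
force: [0.9, 0.1, -0.7]
gripper_width: 59.2
```

Run:
```python
from h import *
s=telemetry.state();print(s["ee_pos"],s["ee_rot"])
g=grab_frame("wrist");cv2.imwrite("pics/w13.png",g["color"])
print(proj(g,(397.5,267,38),True),proj(g,(397.5,267,80),True))
crop(g["color"],240,180,400,320,5,"w13c.png")
```

```text
[399.84125522 267.88011142  95.78457741] [179.70149366   0.39927391 165.62488181]
(np.float64(324.1847435311416), np.float64(257.7222854061734)) (np.float64(324.23743088244214), np.float64(280.8929214366344))
```

View pics/w13c.png

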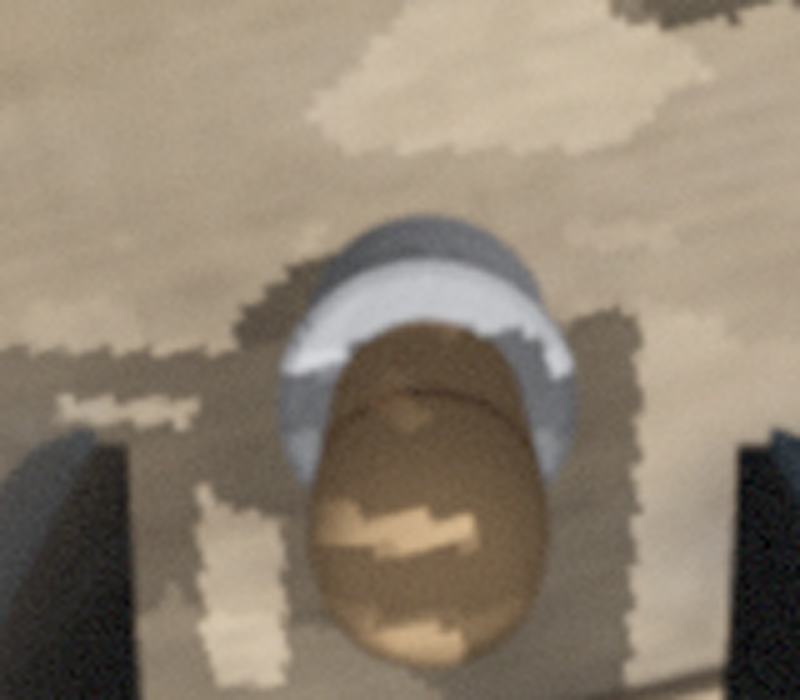

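Call:
drive_tool([
  {"claw":-0.3,"dx":0.05,"dy":0,"dz":0.8,"yaw":0},
  {"claw":-0.3,"dx":0,"dy":0,"dz":0.8,"yaw":0},
  {"claw":-0.3,"dx":0,"dy":0,"dz":0.7,"yaw":0},
  {"claw":-0.3,"dx":0,"dy":0,"dz":0,"yaw":0},
])

```text
time_s: 13.3
ee_pos: [403.5, 270.8, 52.1]
ee_rot: [179.3, 0.8, 165.6]
force: [0.1, 0.6, -0.4]
gripper_width: 59.3
```

Call:
drive_tool([
  {"claw":-0.3,"dx":0.2,"dy":-0.2,"dz":0.2,"yaw":0},
  {"claw":-0.3,"dx":0,"dy":0,"dz":0,"yaw":0},
])

```text
time_s: 13.55
ee_pos: [399.0, 268.1, 48.6]
ee_rot: [179.3, 0.8, 165.6]
force: [-0.2, -0.5, -0.1]
gripper_width: 59.2
```

Run:
```python
from h import *
s=telemetry.state();print(s["ee_pos"],s["ee_rot"])
g=grab_frame("wrist")
crop(g["color"],240,180,400,320,5,"w14c.png")
print(proj(g,(398.6,267.7,38),True),proj(g,s["ee_pos"],True))
```

```text
[398.97699225 268.0803111   48.61916559] [179.25217004   0.81802058 165.58888249]
(np.float64(325.90926890062354), np.float64(287.43372681422454)) (np.float64(327.11043789903744), np.float64(295.96306044652397))
```

View pics/w14c.png

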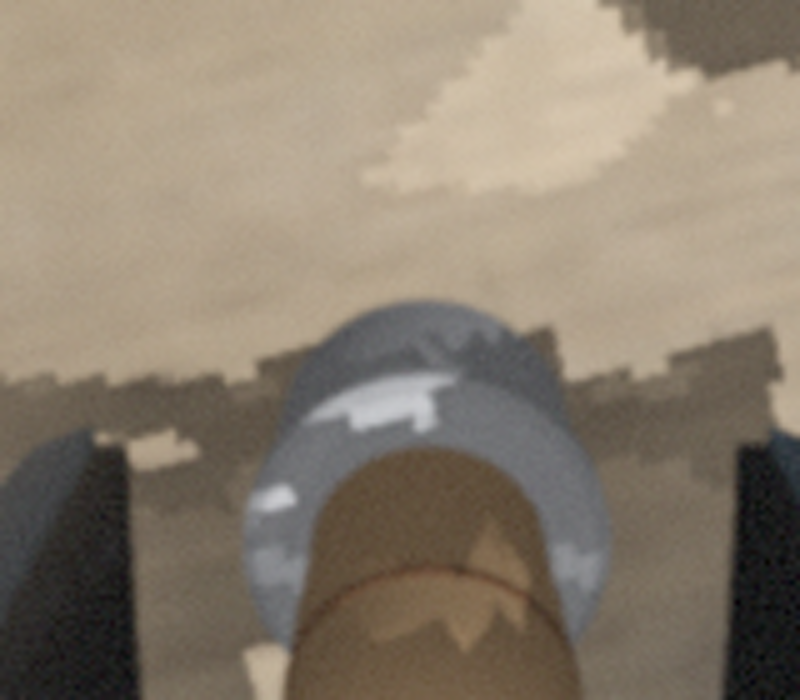

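Call:
drive_tool([
  {"claw":1,"dx":0,"dy":0,"dz":0,"yaw":0},
  {"claw":1,"dx":0,"dy":0,"dz":0,"yaw":0},
  {"claw":1,"dx":0,"dy":0,"dz":0,"yaw":0},
  {"claw":1,"dx":0,"dy":0,"dz":0,"yaw":0},
], grip_force=55)

```text
time_s: 14.1
ee_pos: [400.0, 268.5, 49.9]
ee_rot: [179.2, 0.9, 165.6]
force: [-0.8, -1.3, 1.1]
gripper_width: 25.2
```

Call:
drive_tool([
  {"claw":1,"dx":0,"dy":0,"dz":-0.5,"yaw":0},
  {"claw":1,"dx":0,"dy":0,"dz":-1,"yaw":0},
  {"claw":1,"dx":0,"dy":0,"dz":-1,"yaw":0},
  {"claw":1,"dx":0,"dy":0,"dz":-1,"yaw":0},
  {"claw":1,"dx":0,"dy":0,"dz":-1,"yaw":0},
])

```text
time_s: 14.72
ee_pos: [395.9, 266.5, 141.3]
ee_rot: [179.4, 0.6, 165.6]
force: [-0.3, -0.1, -3.9]
gripper_width: 25.1
```

Call:
drive_tool([
  {"claw":1,"dx":0,"dy":0,"dz":-1,"yaw":0},
  {"claw":1,"dx":0,"dy":0,"dz":-1,"yaw":0},
  {"claw":1,"dx":0,"dy":0,"dz":-1,"yaw":0},
  {"claw":1,"dx":-0.5,"dy":0.2,"dz":-1,"yaw":0},
  {"claw":1,"dx":-1,"dy":0.3,"dz":-1,"yaw":0},
])

```text
time_s: 15.35
ee_pos: [423.4, 267.1, 245.7]
ee_rot: [179.5, 0.5, 165.6]
force: [0.6, -0.0, -2.2]
gripper_width: 25.2
```

Call:
drive_tool([
  {"claw":1,"dx":-1,"dy":0.3,"dz":-0.3,"yaw":0},
  {"claw":1,"dx":-1,"dy":0.3,"dz":0,"yaw":0},
  {"claw":1,"dx":-1,"dy":0.3,"dz":0,"yaw":0},
  {"claw":1,"dx":-1,"dy":0.3,"dz":0,"yaw":0},
  {"claw":1,"dx":0,"dy":0,"dz":0,"yaw":0},
])

```text
time_s: 15.98
ee_pos: [509.0, 270.5, 254.9]
ee_rot: [179.4, 0.5, 165.6]
force: [0.2, 0.1, -3.0]
gripper_width: 25.3
```

Call:
drive_tool([
  {"claw":1,"dx":-1,"dy":0.3,"dz":0,"yaw":0},
  {"claw":1,"dx":-1,"dy":0.3,"dz":0,"yaw":0},
  {"claw":1,"dx":-1,"dy":0.3,"dz":0,"yaw":0},
  {"claw":1,"dx":-0.8,"dy":0.2,"dz":0,"yaw":0},
  {"claw":1,"dx":0,"dy":0,"dz":0,"yaw":0},
])

```text
time_s: 16.6
ee_pos: [584.0, 272.7, 255.1]
ee_rot: [179.6, 0.0, 165.7]
force: [0.2, 0.1, -3.0]
gripper_width: 24.9
```

Run:
```python
from h import *
s=telemetry.state();print(s["ee_pos"],s["ee_rot"])
f=grab_frame("side");g=grab_frame("wrist");cv2.imwrite("pics/s15.png",f["color"]);cv2.imwrite("pics/w15.png",g["color"])
a=cv2.resize(f["color"][110:230,290:410],(400,400),interpolation=2);b=cv2.resize(g["color"][180:320,255:395],(400,400),interpolation=2);cv2.imwrite("pics/c15.png",np.hstack([a,b]))
```

```text
[583.96110772 272.74077428 255.05567378] [1.79586481e+02 1.61602556e-02 1.65686560e+02]
```

View pics/c15.png

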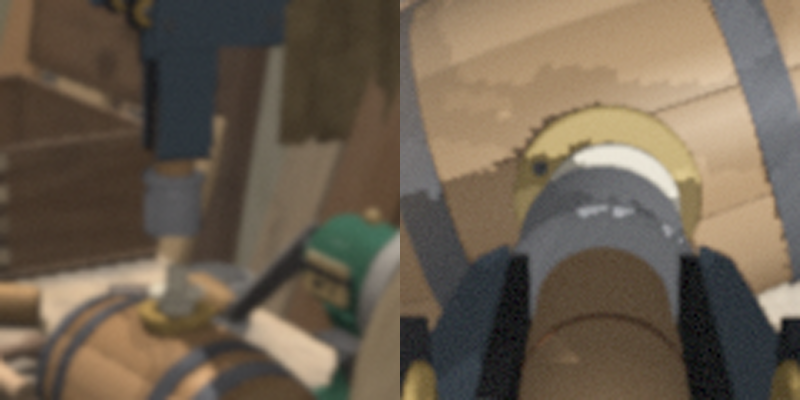

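Run:
```python
from h import *
crop(cv2.imread("pics/w15.png"),285,210,365,290,8,"w15c.png")
crop(cv2.imread("pics/s15.png"),320,155,370,215,10,"s15c.png")
```

```text
(no output)
```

View pics/w15c.png

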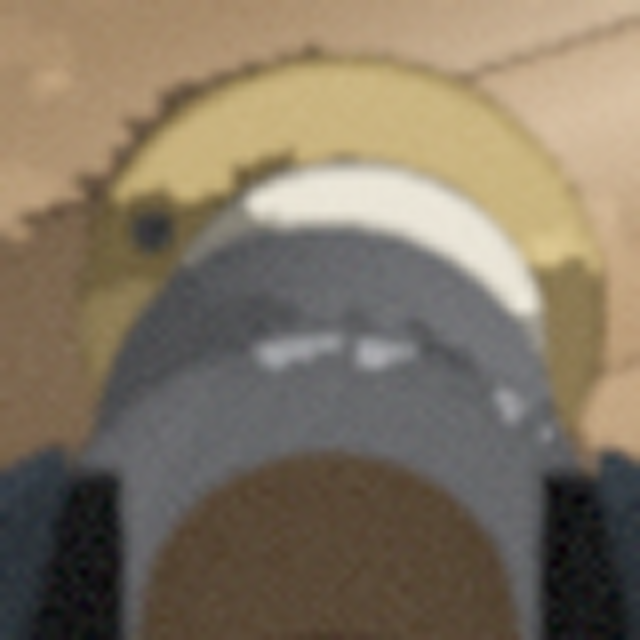

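View pics/s15c.png

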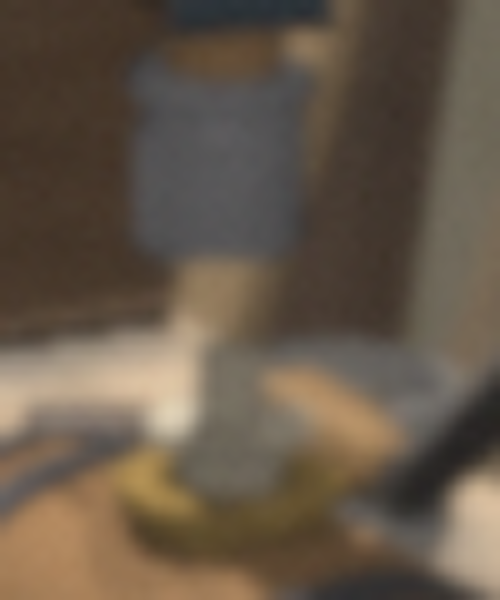

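```bash
cat > fit.py <<'E'
from h import *
from scipy.optimize import least_squares
def circ(g,pts,z,r,o,s):
    P=np.array([onz(g,o[0]+x/s,o[1]+y/s,z,True)[:2] for x,y in pts])
    q=least_squares(lambda c:np.hypot(*(P-c).T)-r,P.mean(0)+[10,0]);return q.x,np.round(q.fun,1)
E
python3 - <<'E'
from fit import *
g=grab_frame("wrist");p=telemetry.state()["ee_pos"];print(p)
o=(285,210)
a=circ(g,[(215,225),(260,190),(345,163),(430,185),(500,245),(540,310)],165.5,18,o,8)
c=circ(g,[(115,370),(185,268),(250,235),(350,225),(430,245),(500,300),(545,370)],p[2]-49.5,18,o,8)
b=circ(g,[(85,290),(130,170),(200,105),(340,57),(470,80),(560,160),(600,260)],152,25.5,o,8)
print(a,b,c,a[0]-c[0])
E
```

```text
[583.12166823 272.86206291 255.62959901]
(array([588.58401702, 273.47103571]), array([-0.4, -0. ,  0.5,  0. , -0.5,  0.1])) (array([588.42322264, 273.59659433]), array([-0.1, -0.1, -0.3,  0.1,  0.5, -0. , -0.6])) (array([583.27536437, 272.54385618]), array([-0.3,  0.2,  0.1, -0.1,  0.1, -0.2, -0. ])) [5.30865265 0.92717953]
```

The wrist fits agree (flange centred on the bush, residuals ≤0.6 mm). The driver needs (+5.3,+0.9) mm.

Call:
drive_tool([
  {"claw":1,"dx":-0.25,"dy":0.1,"dz":0.3,"yaw":0},
  {"claw":1,"dx":0,"dy":0,"dz":0.4,"yaw":0},
  {"claw":1,"dx":0,"dy":0,"dz":0.1,"yaw":0},
  {"claw":1,"dx":0,"dy":0,"dz":0,"yaw":0},
])

```text
time_s: 17.25
ee_pos: [586.9, 273.8, 238.6]
ee_rot: [179.6, -0.0, 165.8]
force: [0.0, 0.5, -2.4]
gripper_width: 25.1
```

Run:
```python
from h import *
s=telemetry.state();print(s["ee_pos"],s["ee_rot"])
f=grab_frame("side");g=grab_frame("wrist");cv2.imwrite("pics/s16.png",f["color"]);cv2.imwrite("pics/w16.png",g["color"])
a=cv2.resize(f["color"][155:215,320:370],(400,480),interpolation=2);b=cv2.resize(g["color"][210:290,285:365],(640,640),interpolation=2)
crop(g["color"],285,210,365,290,8,"w16c.png");cv2.imwrite("pics/s16c.png",a)
```

```text
[586.87282595 273.83852197 238.58214188] [ 1.79606033e+02 -4.44233744e-02  1.65782404e+02]
```

View pics/w16c.png

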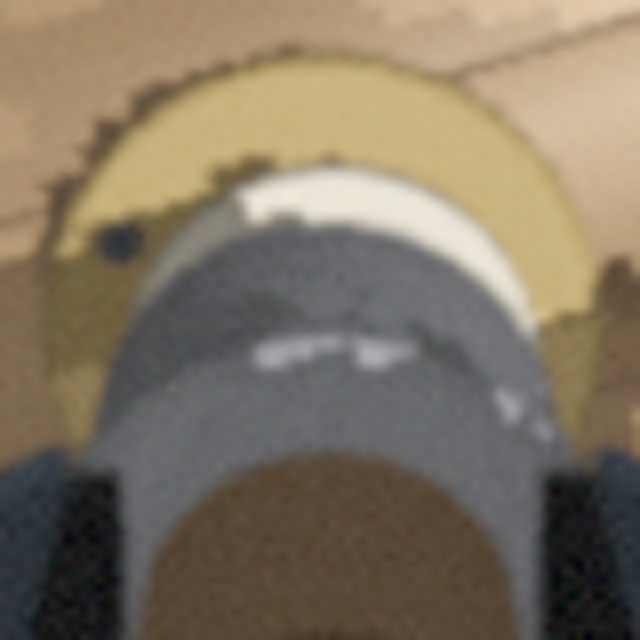

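View pics/s16c.png

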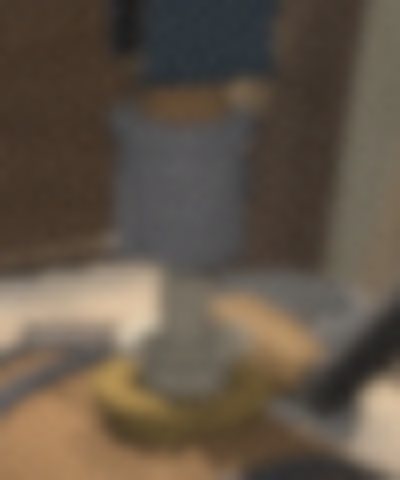

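Run:
```python
from fit import *
g=grab_frame("wrist");p=telemetry.state()["ee_pos"];print(p)
o=(285,210)
a=circ(g,[(145,290),(195,215),(240,185),(340,166),(430,190),(490,245),(535,325)],165.5,18,o,8)
c=circ(g,[(110,370),(185,268),(250,235),(340,225),(430,245),(500,305),(548,375)],p[2]-49.5,18,o,8)
b=circ(g,[(52,260),(100,145),(180,85),(320,53),(450,78),(540,160),(597,280)],152,25.5,o,8)
print(a,b,c,a[0]-c[0])
```

```text
[587.15365482 273.90073279 238.99556772]
(array([588.39107146, 273.7753323 ]), array([-0.5,  0.1,  0.2,  0.1,  0.1, -0.4, -0. ])) (array([588.10911404, 272.86401532]), array([-0.6,  0.4,  0.1, -0.2,  0.3, -0.4, -0. ])) (array([587.24779572, 273.44903787]), array([-0.1,  0.1,  0.1, -0.1,  0.1, -0.3,  0.2])) [1.14327574 0.32629443]
```

Call:
drive_tool([
  {"claw":1,"dx":-0.05,"dy":0.03,"dz":0.2,"yaw":0},
  {"claw":1,"dx":0,"dy":0,"dz":0.2,"yaw":0},
  {"claw":1,"dx":0,"dy":0,"dz":0,"yaw":0},
])

```text
time_s: 17.77
ee_pos: [588.5, 274.3, 230.7]
ee_rot: [179.6, 0.0, 165.8]
force: [0.4, -0.7, -2.4]
gripper_width: 24.8
```

Run:
```python
from h import *
s=telemetry.state();print(s["ee_pos"],s["ee_rot"],s["force"],s["torque"])
f=grab_frame("side");g=grab_frame("wrist");
a=cv2.resize(f["color"][155:215,320:370],(400,480),interpolation=2);b=cv2.resize(g["color"][220:280,285:335+0],(400,480),interpolation=2)
cv2.imwrite("pics/c17.png",a);crop(g["color"],285,210,365,290,8,"w17c.png")
```

```text
[588.48260057 274.33135687 230.68704215] [1.79559634e+02 1.75627550e-02 1.65775948e+02] [ 0.43346446 -0.72834681 -2.44944701] [-0.00141013  0.04348864 -0.04923665]
```

View pics/w17c.png

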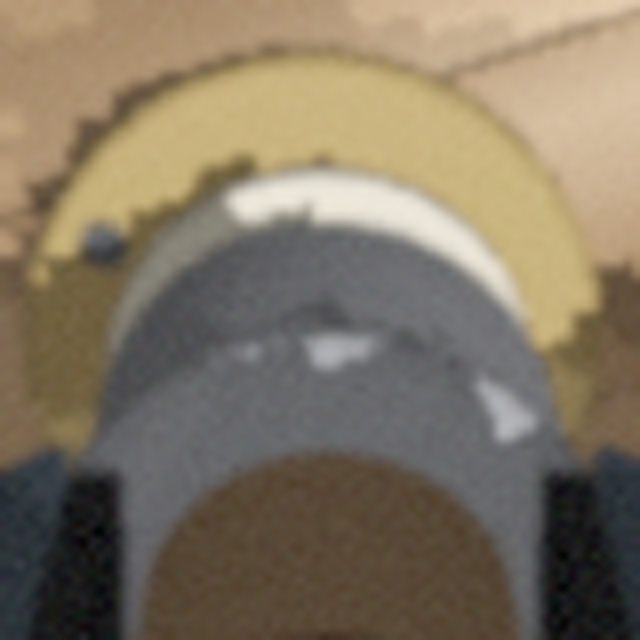

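View pics/c17.png

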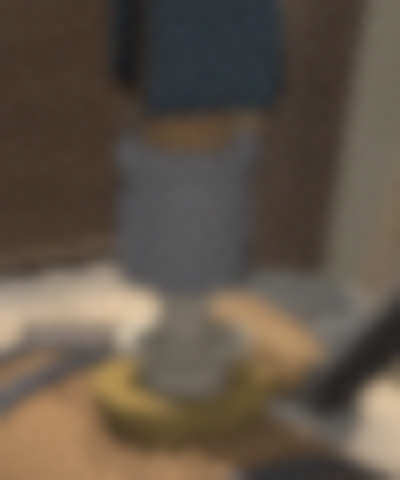

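Run:
```python
from fit import *
g=grab_frame("wrist");p=telemetry.state()["ee_pos"];print(p)
o=(285,210)
a=circ(g,[(115,320),(160,240),(220,190),(320,168),(430,195),(480,245),(522,310)],165.5,18,o,8)
c=circ(g,[(110,370),(185,268),(250,235),(335,225),(430,245),(500,305),(548,375)],p[2]-49.5,18,o,8)
print(a,c,a[0]-c[0])
```

```text
[588.72392604 274.45521849 231.28565603]
(array([588.31859814, 273.73638957]), array([-0.3, -0.2,  0.2,  0.1,  0.3, -0.4, -0.1])) (array([588.95627545, 274.02949001]), array([-0.1,  0.1,  0.1, -0.1,  0.1, -0.3,  0.2])) [-0.63767731 -0.29310044]
```

Aligned to within 0.7 mm. Lowering over the stud.

Call:
drive_tool([
  {"claw":1,"dx":0.03,"dy":0,"dz":0.2,"yaw":0},
  {"claw":1,"dx":0,"dy":0,"dz":0.2,"yaw":0},
  {"claw":1,"dx":0,"dy":0,"dz":0.1,"yaw":0},
  {"claw":1,"dx":0,"dy":0,"dz":0,"yaw":0},
])

```text
time_s: 18.42
ee_pos: [588.1, 274.7, 220.6]
ee_rot: [179.5, 0.1, 165.8]
force: [-0.3, 0.2, -3.4]
gripper_width: 24.8
```

Call:
drive_tool([
  {"claw":1,"dx":0,"dy":0,"dz":0.1,"yaw":0},
  {"claw":1,"dx":0,"dy":0,"dz":0.05,"yaw":0},
])

```text
time_s: 18.68
ee_pos: [588.2, 274.7, 217.6]
ee_rot: [179.5, 0.1, 165.8]
force: [0.7, 0.5, -2.8]
gripper_width: 25.1
```

Call:
drive_tool([
  {"claw":1,"dx":0,"dy":0,"dz":0.05,"yaw":0},
])

```text
time_s: 18.8
ee_pos: [588.2, 274.8, 216.6]
ee_rot: [179.5, 0.1, 165.8]
force: [1.0, -0.7, -2.7]
gripper_width: 25.2
```

Call:
drive_tool([
  {"claw":1,"dx":0,"dy":0,"dz":0.05,"yaw":0},
])

```text
time_s: 18.92
ee_pos: [588.3, 274.8, 215.5]
ee_rot: [179.5, 0.1, 165.8]
force: [-0.5, -0.3, -3.0]
gripper_width: 25.1
```

Call:
drive_tool([
  {"claw":1,"dx":0,"dy":0,"dz":0.05,"yaw":0},
])

```text
time_s: 19.05
ee_pos: [588.4, 274.5, 214.8]
ee_rot: [179.5, 0.1, 165.8]
force: [-0.6, -1.8, -0.3]
gripper_width: 25.0
```

Call:
drive_tool([
  {"claw":1,"dx":0,"dy":0,"dz":0.05,"yaw":0},
])

```text
time_s: 19.18
ee_pos: [588.5, 274.2, 214.4]
ee_rot: [179.5, 0.2, 165.8]
force: [-1.0, -1.4, 2.3]
gripper_width: 25.3
```

Call:
drive_tool([
  {"claw":1,"dx":0,"dy":0,"dz":0.05,"yaw":0},
])

```text
time_s: 19.3
ee_pos: [588.5, 274.1, 214.2]
ee_rot: [179.5, 0.2, 165.8]
force: [-1.7, -1.2, 3.8]
gripper_width: 24.9
```

Call:
drive_tool([
  {"claw":1,"dx":0,"dy":0,"dz":0.05,"yaw":0},
])

```text
time_s: 19.42
ee_pos: [588.5, 274.1, 214.2]
ee_rot: [179.5, 0.2, 165.8]
force: [-1.3, -0.8, 4.8]
gripper_width: 25.4
```

Call:
drive_tool([
  {"claw":1,"dx":0,"dy":0,"dz":0.05,"yaw":0},
])

```text
time_s: 19.55
ee_pos: [588.5, 274.2, 214.0]
ee_rot: [179.5, 0.3, 165.8]
force: [-2.3, -0.0, 5.3]
gripper_width: 25.1
```

Call:
drive_tool([
  {"claw":1,"dx":0,"dy":0,"dz":0.07,"yaw":0},
])

```text
time_s: 19.68
ee_pos: [588.6, 274.2, 213.7]
ee_rot: [179.4, 0.3, 165.8]
force: [-3.3, -1.3, 5.8]
gripper_width: 25.2
```

Call:
drive_tool([
  {"claw":1,"dx":0,"dy":0,"dz":0.07,"yaw":0},
])

```text
time_s: 19.8
ee_pos: [588.6, 274.3, 213.4]
ee_rot: [179.4, 0.4, 165.8]
force: [-3.2, -1.9, 6.8]
gripper_width: 25.0
```

Call:
drive_tool([
  {"claw":1,"dx":0,"dy":0,"dz":0.08,"yaw":0},
])

```text
time_s: 19.92
ee_pos: [588.6, 274.3, 213.2]
ee_rot: [179.3, 0.4, 165.8]
force: [-2.9, -2.1, 8.2]
gripper_width: 25.1
```

Call:
drive_tool([
  {"claw":1,"dx":0,"dy":0,"dz":0.08,"yaw":0},
])

```text
time_s: 20.05
ee_pos: [588.6, 274.3, 213.0]
ee_rot: [179.3, 0.5, 165.8]
force: [-3.2, -1.8, 7.4]
gripper_width: 25.1
```

Call:
drive_tool([
  {"claw":1,"dx":0.02,"dy":-0.01,"dz":0.09,"yaw":0},
])

```text
time_s: 20.18
ee_pos: [588.4, 274.3, 212.9]
ee_rot: [179.2, 0.6, 165.8]
force: [-2.8, -2.5, 10.1]
gripper_width: 25.1
```

Call:
drive_tool([
  {"claw":1,"dx":0.02,"dy":-0.01,"dz":0.1,"yaw":0},
])

```text
time_s: 20.3
ee_pos: [588.3, 274.2, 212.7]
ee_rot: [179.2, 0.7, 165.8]
force: [-2.3, -2.3, 9.0]
gripper_width: 25.1
```

Call:
drive_tool([
  {"claw":1,"dx":0.02,"dy":-0.01,"dz":0.1,"yaw":0},
])

```text
time_s: 20.42
ee_pos: [588.2, 274.2, 212.6]
ee_rot: [179.1, 0.8, 165.8]
force: [-1.9, -2.2, 10.4]
gripper_width: 25.0
```

Call:
drive_tool([
  {"claw":1,"dx":0.02,"dy":-0.02,"dz":0.12,"yaw":0},
])

```text
time_s: 20.55
ee_pos: [588.1, 274.1, 212.5]
ee_rot: [179.0, 0.9, 165.8]
force: [-2.5, -2.0, 12.1]
gripper_width: 25.0
```

Call:
drive_tool([
  {"claw":1,"dx":0.02,"dy":-0.02,"dz":0.13,"yaw":0},
])

```text
time_s: 20.68
ee_pos: [588.0, 274.0, 212.3]
ee_rot: [178.9, 1.0, 165.8]
force: [-2.1, -2.4, 10.5]
gripper_width: 25.4
```

Call:
drive_tool([
  {"claw":1,"dx":0.02,"dy":-0.02,"dz":0.14,"yaw":0},
])

```text
time_s: 20.8
ee_pos: [587.8, 274.0, 211.9]
ee_rot: [178.8, 1.2, 165.8]
force: [-3.8, -2.3, 12.2]
gripper_width: 24.8
```

Run:
```python
from h import *
f=grab_frame("side");g=grab_frame("wrist");
a=cv2.resize(f["color"][155:215,320:370],(400,480),interpolation=2);b=cv2.resize(g["color"][210:280,295:353],(400,480),interpolation=2)
cv2.imwrite("pics/c18.png",np.hstack([a,b]));print(telemetry.state()["force"],telemetry.state()["torque"])
```

```text
[-3.52457457 -2.445329   10.80868865] [-0.49651532  0.74731181  0.01187673]
```

View pics/c18.png

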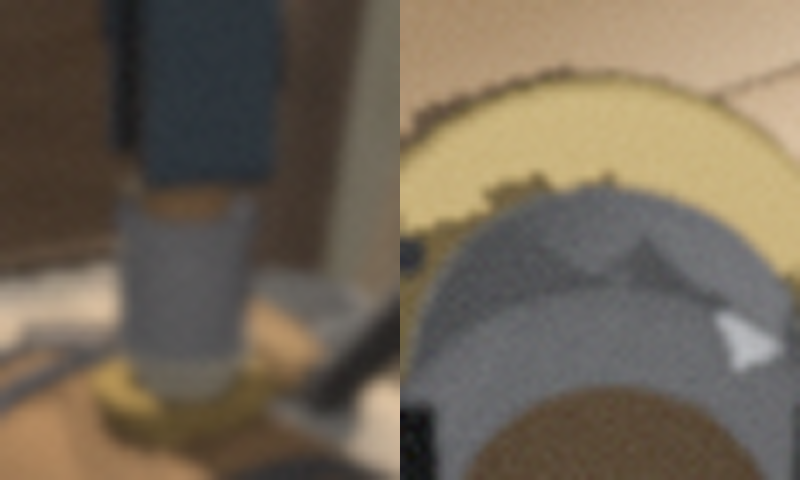

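Call:
drive_tool([
  {"claw":1,"dx":0.03,"dy":-0.04,"dz":0.15,"yaw":0},
])

```text
time_s: 21.02
ee_pos: [587.5, 273.8, 210.6]
ee_rot: [178.7, 1.3, 165.8]
force: [-1.2, 0.2, 0.4]
gripper_width: 25.1
```

Call:
drive_tool([
  {"claw":1,"dx":0.03,"dy":-0.04,"dz":0.16,"yaw":0},
])

```text
time_s: 21.15
ee_pos: [586.9, 273.5, 206.9]
ee_rot: [178.6, 1.3, 165.8]
force: [-0.6, 0.2, -3.3]
gripper_width: 25.2
```

Call:
drive_tool([
  {"claw":1,"dx":0.03,"dy":-0.04,"dz":0.17,"yaw":0},
])

```text
time_s: 21.28
ee_pos: [587.0, 273.5, 206.0]
ee_rot: [178.5, 1.5, 165.8]
force: [-4.6, -2.6, 23.0]
gripper_width: 25.4
```

It snapped home: force dropped, then TCP stopped at 206 (9 mm of travel). Now holding about 20 N.

Call:
drive_tool([
  {"claw":1,"dx":0.03,"dy":-0.03,"dz":0.11,"yaw":0},
])

```text
time_s: 21.4
ee_pos: [586.8, 273.4, 206.2]
ee_rot: [178.3, 1.6, 165.8]
force: [-4.2, -2.0, 10.9]
gripper_width: 25.2
```

Call:
drive_tool([
  {"claw":1,"dx":0.03,"dy":-0.03,"dz":0.11,"yaw":0},
])

```text
time_s: 21.52
ee_pos: [586.7, 273.3, 206.2]
ee_rot: [178.2, 1.7, 165.8]
force: [-2.4, -0.7, 11.4]
gripper_width: 25.2
```

Call:
drive_tool([
  {"claw":1,"dx":0.02,"dy":-0.02,"dz":0.15,"yaw":0},
])

```text
time_s: 21.65
ee_pos: [586.7, 273.3, 206.1]
ee_rot: [178.1, 1.9, 165.8]
force: [-4.0, -1.9, 16.4]
gripper_width: 25.1
```

Call:
drive_tool([
  {"claw":1,"dx":0.02,"dy":-0.02,"dz":0.15,"yaw":0},
])

```text
time_s: 21.78
ee_pos: [586.5, 273.2, 206.2]
ee_rot: [178.0, 2.0, 165.8]
force: [-4.1, -1.7, 15.9]
gripper_width: 25.1
```

Call:
drive_tool([
  {"claw":1,"dx":0.03,"dy":-0.02,"dz":0.16,"yaw":0},
  {"claw":1,"dx":0.03,"dy":-0.02,"dz":0.16,"yaw":0},
])

```text
time_s: 22.02
ee_pos: [586.2, 273.1, 206.3]
ee_rot: [177.8, 2.3, 165.8]
force: [-4.4, -2.3, 17.1]
gripper_width: 24.8
```

Call:
drive_tool([
  {"claw":1,"dx":0.03,"dy":-0.02,"dz":0.16,"yaw":0},
  {"claw":1,"dx":0.03,"dy":-0.02,"dz":0.16,"yaw":0},
])

```text
time_s: 22.28
ee_pos: [585.9, 273.0, 206.4]
ee_rot: [177.6, 2.7, 165.8]
force: [-4.0, -3.0, 15.6]
gripper_width: 25.0
```

Call:
drive_tool([
  {"claw":1,"dx":0.03,"dy":-0.02,"dz":0.16,"yaw":0},
  {"claw":1,"dx":0.03,"dy":-0.02,"dz":0.16,"yaw":0},
])

```text
time_s: 22.52
ee_pos: [585.6, 272.8, 206.4]
ee_rot: [177.3, 3.0, 165.8]
force: [-4.5, -2.4, 16.4]
gripper_width: 24.8
```

Call:
drive_tool([
  {"claw":1,"dx":0.03,"dy":-0.02,"dz":0.16,"yaw":0},
  {"claw":1,"dx":0.03,"dy":-0.02,"dz":0.16,"yaw":0},
])

```text
time_s: 22.78
ee_pos: [585.3, 272.7, 206.5]
ee_rot: [177.1, 3.3, 165.8]
force: [-4.3, -3.1, 16.4]
gripper_width: 25.3
```

Call:
drive_tool([
  {"claw":1,"dx":0,"dy":0,"dz":0,"yaw":0},
  {"claw":1,"dx":-0.02,"dy":0.02,"dz":-0.3,"yaw":0},
])

```text
time_s: 23.02
ee_pos: [584.4, 272.7, 211.5]
ee_rot: [177.2, 3.2, 165.8]
force: [0.0, -0.1, -4.0]
gripper_width: 25.3
```

Call:
drive_tool([
  {"claw":1,"dx":-0.03,"dy":0.02,"dz":-0.5,"yaw":0},
  {"claw":1,"dx":-0.03,"dy":0.02,"dz":-0.5,"yaw":0},
])

```text
time_s: 23.28
ee_pos: [584.2, 272.5, 230.4]
ee_rot: [177.3, 3.0, 165.8]
force: [0.2, -0.0, -3.3]
gripper_width: 25.2
```

Call:
drive_tool([
  {"claw":1,"dx":-0.03,"dy":0.02,"dz":-0.8,"yaw":0},
  {"claw":1,"dx":0,"dy":0,"dz":0,"yaw":0},
])

```text
time_s: 23.52
ee_pos: [584.7, 272.6, 248.6]
ee_rot: [177.2, 3.1, 165.8]
force: [0.4, 0.6, -2.1]
gripper_width: 25.2
```

Run:
```python
from h import *
s=telemetry.state();print(s["ee_pos"],s["ee_rot"],s["time_s"])
f=grab_frame("side");g=grab_frame("wrist");cv2.imwrite("pics/w19.png",g["color"])
a=cv2.resize(f["color"][125:215,310:385],(400,480),interpolation=2);b=cv2.resize(g["color"][210:290,285:352],(400,480),interpolation=2)
cv2.imwrite("pics/c19.png",np.hstack([a,b]))
```

```text
[584.71877308 272.57790912 248.64873776] [177.18883936   3.13938802 165.75767494] 23.525
```

View pics/c19.png

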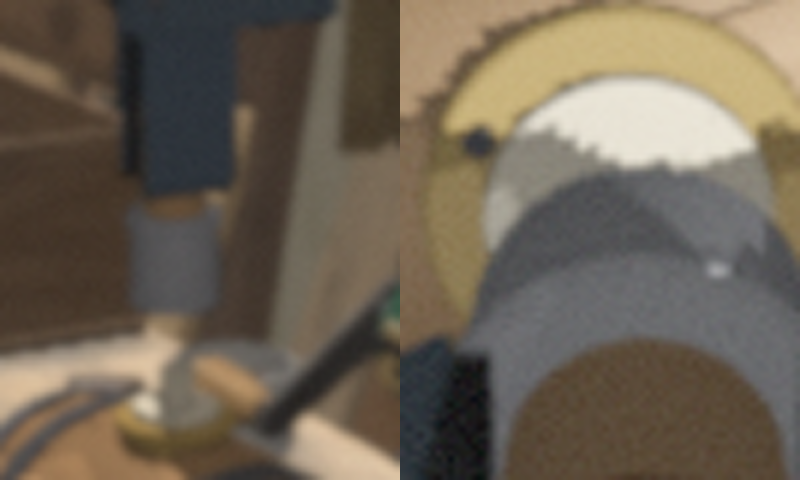

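The plug flange sits flat on the brass. Carrying the driver back to its old spot.

Call:
drive_tool([
  {"claw":1,"dx":0.8,"dy":-0.2,"dz":-0.2,"yaw":0},
  {"claw":1,"dx":1,"dy":-0.3,"dz":-0.1,"yaw":0},
  {"claw":1,"dx":1,"dy":-0.3,"dz":0,"yaw":0},
  {"claw":1,"dx":1,"dy":-0.3,"dz":0,"yaw":0},
  {"claw":1,"dx":1,"dy":-0.3,"dz":0,"yaw":0},
])

```text
time_s: 24.25
ee_pos: [475.6, 267.3, 244.6]
ee_rot: [177.5, 2.6, 165.7]
force: [-0.1, 0.4, -3.4]
gripper_width: 25.1
```

Call:
drive_tool([
  {"claw":1,"dx":1,"dy":-0.3,"dz":0,"yaw":0},
  {"claw":1,"dx":1,"dy":-0.3,"dz":0,"yaw":0},
  {"claw":1,"dx":1,"dy":-0.3,"dz":0,"yaw":0},
  {"claw":1,"dx":1,"dy":-0.3,"dz":0,"yaw":0},
  {"claw":1,"dx":0,"dy":0,"dz":0,"yaw":0},
])

```text
time_s: 24.88
ee_pos: [381.1, 261.4, 239.3]
ee_rot: [177.7, 2.4, 165.9]
force: [0.8, -0.1, -2.8]
gripper_width: 24.8
```

Call:
drive_tool([
  {"claw":1,"dx":-0.2,"dy":0.15,"dz":1,"yaw":0},
  {"claw":1,"dx":-0.2,"dy":0.15,"dz":1,"yaw":0},
  {"claw":1,"dx":0,"dy":0,"dz":1,"yaw":0},
  {"claw":1,"dx":0.04,"dy":-0.04,"dz":1,"yaw":0},
  {"claw":1,"dx":0,"dy":0,"dz":0,"yaw":0},
])

```text
time_s: 25.5
ee_pos: [394.7, 267.6, 159.1]
ee_rot: [177.5, 2.6, 165.9]
force: [0.0, 0.1, -4.1]
gripper_width: 25.2
```

Call:
drive_tool([
  {"claw":1,"dx":0.04,"dy":-0.04,"dz":1,"yaw":0},
  {"claw":1,"dx":0.04,"dy":-0.04,"dz":1,"yaw":0},
  {"claw":1,"dx":0.04,"dy":-0.04,"dz":1,"yaw":0},
  {"claw":1,"dx":0.04,"dy":-0.04,"dz":0.8,"yaw":0},
  {"claw":1,"dx":0,"dy":0,"dz":0,"yaw":0},
])

```text
time_s: 26.12
ee_pos: [400.0, 270.4, 86.5]
ee_rot: [177.0, 3.1, 165.9]
force: [0.2, 0.9, -1.9]
gripper_width: 25.3
```

Run:
```python
from h import *
s=telemetry.state();print(s["ee_pos"],s["ee_rot"],s["time_s"])
f=grab_frame("side");crop(f["color"],220,180,320,300,5,"s20c.png")
```

```text
[400.0230159  270.35070641  86.51284646] [176.97430407   3.06821752 165.85286007] 26.125
```

View pics/s20c.png

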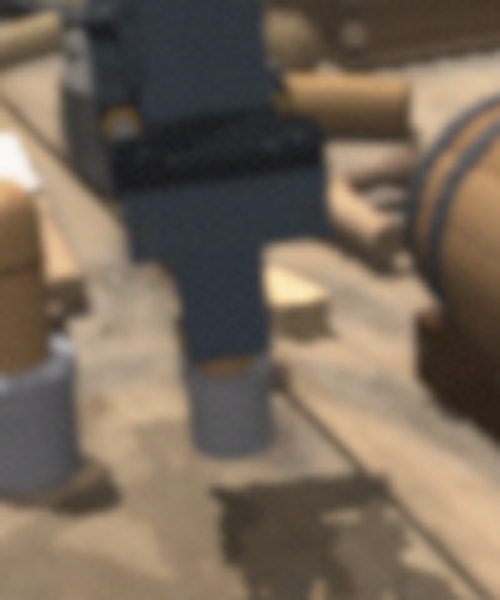

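Call:
drive_tool([
  {"claw":1,"dx":0.06,"dy":-0.06,"dz":0.7,"yaw":0},
  {"claw":1,"dx":0.06,"dy":-0.06,"dz":0.6,"yaw":0},
  {"claw":1,"dx":0,"dy":0,"dz":0.1,"yaw":0},
  {"claw":1,"dx":0,"dy":0,"dz":0,"yaw":0},
])

```text
time_s: 26.68
ee_pos: [401.1, 271.0, 59.2]
ee_rot: [176.7, 3.3, 165.8]
force: [0.0, 0.3, -2.4]
gripper_width: 25.0
```

Call:
drive_tool([
  {"claw":1,"dx":0,"dy":0,"dz":0.1,"yaw":0},
  {"claw":1,"dx":0,"dy":0,"dz":0.1,"yaw":0},
])

```text
time_s: 26.92
ee_pos: [401.8, 271.5, 55.5]
ee_rot: [176.7, 3.4, 165.8]
force: [0.1, -0.2, -2.6]
gripper_width: 25.2
```

Call:
drive_tool([
  {"claw":1,"dx":0,"dy":0,"dz":0.1,"yaw":0},
  {"claw":1,"dx":0,"dy":0,"dz":0.1,"yaw":0},
])

```text
time_s: 27.18
ee_pos: [402.2, 271.8, 51.4]
ee_rot: [176.6, 3.4, 165.8]
force: [-0.6, 0.3, -2.7]
gripper_width: 24.8
```

Call:
drive_tool([
  {"claw":1,"dx":0,"dy":0,"dz":0.05,"yaw":0},
])

```text
time_s: 27.3
ee_pos: [402.4, 271.8, 50.7]
ee_rot: [176.6, 3.4, 165.8]
force: [-2.0, -0.7, 6.9]
gripper_width: 25.2
```

Call:
drive_tool([
  {"claw":1,"dx":0,"dy":0,"dz":0.05,"yaw":0},
])

```text
time_s: 27.42
ee_pos: [402.6, 271.9, 50.6]
ee_rot: [176.6, 3.4, 165.8]
force: [-3.9, -2.5, 11.5]
gripper_width: 24.9
```

Call:
drive_tool([
  {"claw":1,"dx":0,"dy":0,"dz":0,"yaw":0},
  {"claw":1,"dx":0,"dy":0,"dz":0,"yaw":0},
], grip_force=6)

```text
time_s: 27.68
ee_pos: [402.7, 271.9, 50.8]
ee_rot: [176.6, 3.4, 165.8]
force: [0.0, -0.0, -1.9]
gripper_width: 25.6
```

Call:
drive_tool([
  {"claw":0.3,"dx":0,"dy":0,"dz":0,"yaw":0},
  {"claw":0,"dx":0,"dy":0,"dz":0,"yaw":0},
  {"claw":-0.3,"dx":0,"dy":0,"dz":0,"yaw":0},
  {"claw":-0.3,"dx":0,"dy":0,"dz":0,"yaw":0},
])

```text
time_s: 28.18
ee_pos: [403.7, 272.7, 51.4]
ee_rot: [176.5, 3.5, 165.8]
force: [0.4, -0.1, 0.6]
gripper_width: 57.6
```

Run:
```python
from h import *
s=telemetry.state();print(s["ee_pos"],s["ee_rot"],s["force"])
f=grab_frame("side");g=grab_frame("wrist")
a=cv2.resize(f["color"][200:300,230:313],(400,480),interpolation=2);b=cv2.resize(g["color"][190:310,275:375],(400,480),interpolation=2)
cv2.imwrite("pics/c21.png",np.hstack([a,b]))
```

```text
[403.7248747  272.68231096  51.38046183] [176.4951807    3.52172707 165.82789929] [ 0.42563193 -0.06631468  0.5919359 ]
```

View pics/c21.png

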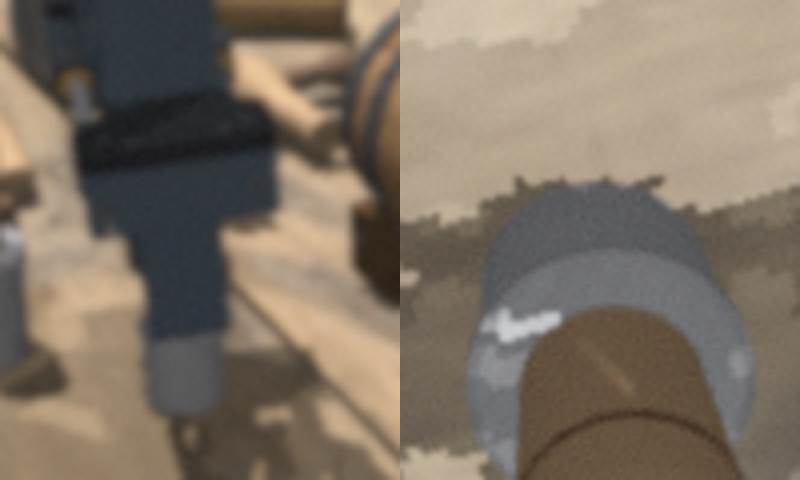

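The driver is standing free between the open fingers. Lifting clear.

Call:
drive_tool([
  {"claw":-0.5,"dx":-0.03,"dy":0.03,"dz":-0.5,"yaw":0},
  {"claw":-0.5,"dx":-0.06,"dy":0.06,"dz":-1,"yaw":0},
  {"claw":-0.5,"dx":-0.06,"dy":0.06,"dz":-1,"yaw":0},
  {"claw":-0.5,"dx":-0.06,"dy":0.06,"dz":-1,"yaw":0},
  {"claw":-0.5,"dx":-0.06,"dy":0.06,"dz":-1,"yaw":0},
])

```text
time_s: 28.9
ee_pos: [402.9, 272.2, 145.5]
ee_rot: [176.6, 3.4, 165.8]
force: [-0.1, 0.2, 0.7]
gripper_width: 68.4
```

Call:
drive_tool([
  {"claw":-0.5,"dx":0,"dy":0,"dz":-1,"yaw":0},
  {"claw":-0.5,"dx":0.5,"dy":-0.5,"dz":-1,"yaw":0},
  {"claw":-0.5,"dx":1,"dy":-1,"dz":0,"yaw":0},
  {"claw":-0.5,"dx":1,"dy":-1,"dz":0,"yaw":0},
  {"claw":-0.5,"dx":0,"dy":-1,"dz":0,"yaw":0},
])

```text
time_s: 29.52
ee_pos: [334.6, 215.2, 184.6]
ee_rot: [176.1, 3.8, 165.9]
force: [0.6, -0.3, -0.3]
gripper_width: 68.4
```

Call:
drive_tool([
  {"claw":-0.5,"dx":0,"dy":-1,"dz":0,"yaw":0},
  {"claw":-0.5,"dx":0,"dy":-1,"dz":0,"yaw":0},
  {"claw":-0.5,"dx":0,"dy":0,"dz":0,"yaw":0},
  {"claw":-0.5,"dx":0,"dy":0,"dz":0,"yaw":0},
])

```text
time_s: 30.02
ee_pos: [324.4, 175.2, 184.5]
ee_rot: [176.0, 4.0, 165.8]
force: [-0.2, 0.8, -0.5]
gripper_width: 68.4
```

Run:
```python
from h import *
s=telemetry.state();print(s["ee_pos"],s["ee_rot"],s["force"],s["time_s"])
f=grab_frame("side");g=grab_frame("top");cv2.imwrite("pics/t22.png",g["color"])
a=cv2.resize(f["color"][180:300,230:380],(750,600),interpolation=2);cv2.imwrite("pics/s22.png",a)
```

```text
[324.36026534 175.18224303 184.46050915] [175.95545686   4.02528296 165.80932326] [-0.22052252  0.78279362 -0.47918555] 30.025
```

View pics/s22.png

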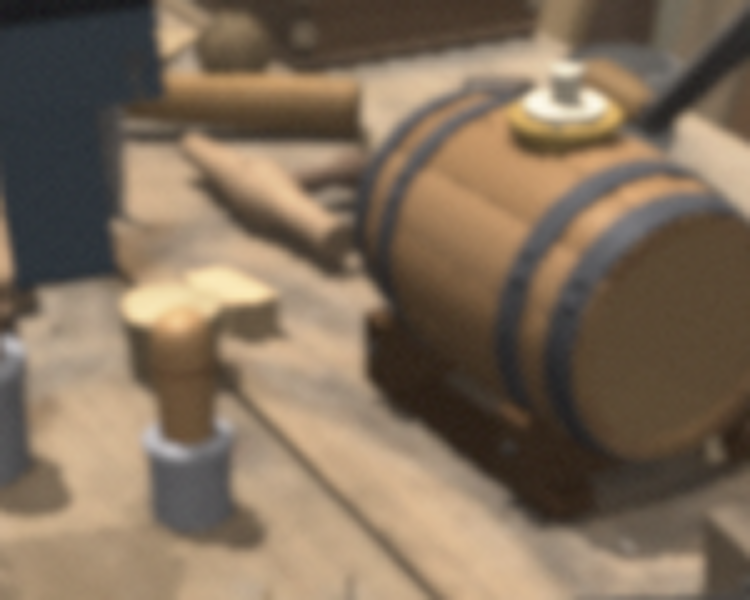

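View pics/t22.png

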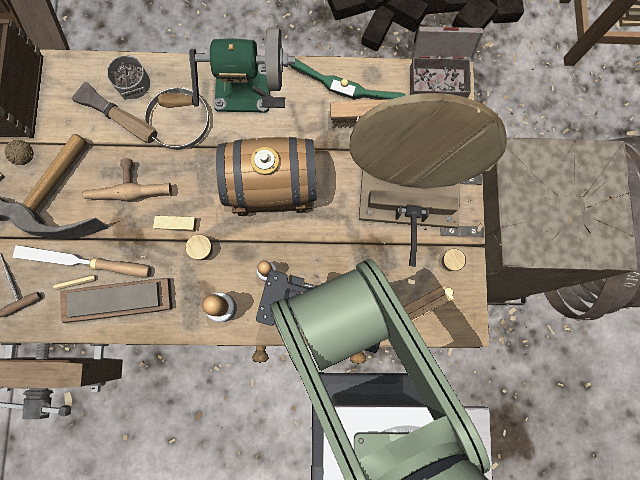

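The side view shows the plug flush and level on the brass at about (565,105) in the crop and the driver upright at (190,430). The top view shows both bungs and the wedge at their original pixels. Handing in.

Run:
```python
from workcell import job
print(job.job_done())
```

```text
the job is handed in; nothing more can be done
None
```

I set the plug in the bush, drove it home with the small driver and stood the driver back on the bench. The job was handed in at about 30 s of the 66 s allowed. It gives no verdict, so these are my own checks:

- **Loose fit:** I released the plug by hand of the gripper with no side force. The wrist picture showed it level and concentric with the brass ring.
- **Pressing:** Resistance rose to about 15 N and then dropped sharply. The tool stopped hard after 9 mm of travel, as expected for the plug going home.
- **Force:** I held about 19–20 N for 1.1 s. The highest reading was about 26 N, just after the snap. These are wrist readings plus about 3 N for the driver's weight, taken at the end of each call, so a brief higher peak within a move would not show.
- **Final pictures:** The flange sits flat on the brass. The driver stands upright about 185 mm from the keg's middle. Both bungs and the wedge are where they started, and the gripper is clear of everything. I judged the flange and driver by eye and did not measure their final tilt or centring.

Two things were less than ideal:

- **Tilt under load:** The tool drifted to about 4° while pressing, so the later part of the hold was slightly off square.
- **Bush position:** My estimates from different views disagreed by 2–4 mm, so I aligned the plug and driver from relative measurements in the wrist view instead.

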